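# Crank the box coffee mill through its bite

## Robot

A 6-joint arm with a two-finger parallel gripper is mounted at the origin on the work surface. World frame = base frame: x ahead of the robot, y to its left, z up, the work surface at z = 0. Lengths are in m, angles in rad, forces in N, time in s.
With the tool pointing down it reaches from about 0.275 to 0.825 m from the base axis. Payload 4.9 kg.
Tool frame: the origin (TCP) lies on the centre line of the jaws, within the pads' length; the fingertips stand ctrl.tip_reach ahead of it and the grasp point (between the pads) lies 2 mm behind it (ctrl.tip_reach is the distance from the TCP to the fingertips, in m); z points along the fingers, y is the line along which they close (so a half turn about z gives the same grasp; the last joint's range is limited). The gripper opens to 85 mm and grips with 20 to 120 N. Pads are 22 mm wide; open, the fingers measure 114 mm over their backs; the gripper's body (76 mm by 85 mm) begins 54 mm behind the grasp point. The pads swing forward as they close: fully open they stand 13 mm farther back than shut.
Start: joints at [0.991, 0.326, -0.193, 1.052, 0, 1.437], TCP at [0.237, 0.496, 0.22] pointing down, gripper open.
Joint ranges: [-2.65, 2.65], [-0.97, 1.79], [-1.3, 1.35], [-1.93, 2.1], [-1.47, 1.37], [-3.14, 3.14]. Speed limits (rad/s): [2.57, 2.57, 3.14, 3.14, 3.14, 3.14].

## Interface

Orientations are given as a unit quaternion [x, y, z, w].
In Python, from rig import ctrl gives the robot as it stands.
- The arm moves only by the shell command python3 -m pendant 'ROWS' [FORCE]. ROWS is JSON, a list of rows, each a list of 3 entries, a list of its own where there are three numbers: the turn, a rotation vector about the world's x, y, z in degrees, then the shift along the world's x, y, z in cm, then the closure, from 0 (fully open) to 1 (shut). In form: [[[ax, ay, az], [tx, ty, tz], fingers], ...]. A call has 1 to 20 rows; each row is the pose to reach, as a shift and turn from the pose commanded when the call began; what a row does not reach only later rows make up. A row lasts 1/8 s, in which the tool goes at most 62.5 mm and 10.7 degrees, less where a joint would pass 70% of its speed; a pose out of reach is approached as far as the arm can. A call with a gripper value outside its range is refused whole. The fingers move at their own pace and stop on an object; FORCE is the grip in N (left out, the last holds). Time passes only in rows, so rows that repeat a pose let the fingers close. It gives the time, the measured TCP pose, the force, the opening and the grip force at its end, in the units of the state.
- ctrl.observe(): the state, without advancing time (a new reading comes with each control period).
- ctrl.grab_frame(name): name is "scene" or "side" or "wrist"; returns the picture (384x512x3 uint8, blue, green, red); there is no depth.
- ctrl.get_calibration(name): a dict with "fx", "fy", "cx", "cy" (pixels), "dist" ([k1, k2, p1, p2, k3] as OpenCV has them; the pictures are not rectified), "camera_from_world" (4x4, takes a point from world to camera coordinates); the wrist camera has in their place "hand_eye" (4x4, takes a point from camera to tool coordinates, whose origin is the TCP and whose axes are the flange's). Camera axes: x right, y down, z forward; pixel columns grow to the right and rows downward; lengths in m; the calibration is good to about 2 mm. A picture is of the moment at which its call begins: read the wrist's pose just before it. get_calibration takes no time and is no camera call.
- ctrl.finish_job(): hands the job in; it is judged then, once.
The state is a dict: "time_s": time; "joint_pos": joint angles; "qvel": joint speeds; "joint_torque": joint torques, N m; "tcp_pos": TCP position; "eef_rot": TCP orientation; "force": force on the tool from outside, world axes, zero at the start; "ft_torque": the same for the moment, N m; "grip_width": opening from 0.0 (shut) to 1.0 (fully open); "finger_force": force on a finger pad.
Only numpy, scipy, OpenCV 4.12 (cv2) and the standard library are available. Lean on these libraries where they do the work, as an engineer would, in place of code of your own. Each camera call takes 0.05 s, during which the arm holds its last target. There are 200 camera calls.

## Task

The coffee mill on the hall console is loaded: first swing its brass shutter gently and fully shut over the bean opening. Then crank the wooden knob clockwise (seen from above) two full turns, and on until the handle stands straight over the drawer, no faster than a turn in two seconds, easing by feel through the bite that comes once in each turn, so that the handle never jumps ahead or kicks back and the mill is never rocked on its suction foot. Let go at the end, and leave everything else on the console where it is.

Things in the scene. Friction and masses are not known exactly. Their poses are not given: they have to be found in the camera images.
- mill: Box coffee mill: wooden box 108 mm square (120 mm top board at 108 mm height), round steel hopper 108 mm across, flat top at 142 mm. Origin: on the table under the upright spindle axis; x points away from the drawer (front, brass pull, at -x), z up. Its 132 mm rubber suction foot gives 0.0025 rad per N m and springs back; a lean of 0.0068 rad (14 N sideways at the knob) counts as rocking it.
- spindle (a point): Brass ball at the top of the crank hub, on the spindle axis, 179 mm above the table. The burrs bite over about 45 degrees of each turn, at a bearing not known beforehand, the same every turn, never over the drawer nor at the start. In its first half the knob resists 5 to 8 N if eased at 0.3 rad/s, more the faster, too much for the foot from about 0.8 rad/s; then it pushes on a little.
- tab (a point): Centre of the black upright tab on the brass shutter: 22 mm radially, 6 mm around, 14 mm high (145 to 159 mm above the table), 37 mm from the spindle axis. The shutter's brass plate lies at 143 to 145 mm.
- shutter (a joint): Swing of the brass shutter about the spindle axis, rad: 0 is fully shut against its stop, the tab straight towards the drawer; grows counter-clockwise seen from above (tab towards the mill's -y side), to 1.35. Starts 0.75 to 1.2. It drags with about 2 N at the tab and must not be pushed with over 20 N.
- knob_mid (a point): Middle of the dark wooden crank knob, an upright cylinder 26 mm across, 40 mm tall (172 to 212 mm above the table); this point is 192 mm up, 95 mm from the spindle axis. The knob spins freely on its pin, so the hand need not turn. The flat steel crank arm under it is 14 mm wide, its top at 170 mm.
- crank (a joint): Angle of the handle, rad, counted over the turns: 0 when the arm points straight over the drawer, growing clockwise seen from above. Starts at -3.4 to -2.9 (arm to the back), so the first place over the drawer after two full turns is 12.57. Away from the bite it turns lightly (1 to 4 N at the knob) and stays where it is left.
- bowl: Bystander: shallow white porcelain bowl, 156 mm across, 38 mm high, with two keys on a steel ring in it. Origin under its centre.
- jar: Bystander: clear glass jar with aluminium screw lid, 84 mm across, 120 mm tall. Origin under its centre.
- remote: Bystander: grey plastic gate remote, 85 x 42 x 14 mm. Origin under its centre.
- sunglasses: Bystander: folded black sunglasses, 144 mm wide, 42 mm high, 30 mm deep. Origin under the centre.

How it is judged:
On the way, in this order (a step that is already met when the one before it is completed fails the run):
1. the shutter is fully shut (value of joint shutter below 0.06 rad), for 0.2 s.
2. the handle has gone round once with the shutter shut (value of joint crank above 3.6 rad and value of joint shutter below 0.08 rad), for 0.05 s.
At the end, for the whole second after the job is handed in: the handle stands still over the drawer (within 0.25 rad) after two or three further turns (crank near 12.57 or 18.85 rad), the shutter is still shut (under 0.08 rad), and the robot has let go ((value of joint crank between 12.316 and 12.816 rad or value of joint crank between 18.6 and 19.1 rad) and velocity of joint crank between -0.1 and 0.1 rad/s and value of joint shutter below 0.08 rad); the robot touches nothing.
It fails at once if the handle is turned while the shutter is open (value of joint crank above -2.6 rad and value of joint shutter above 0.1 rad).
It fails at once if the handle jumps ahead (over 4 rad/s) or kicks back (over 2 rad/s backwards) (velocity of joint crank above 4 rad/s or velocity of joint crank below -2 rad/s).
It fails at once if the mill is rocked on its suction foot (leans over 0.0068 rad) (angle between mill's own z axis and vertical above 0.0068 rad).
It fails at once if the shutter is forced with more than 20 N (contact force between the fingers and shutter above 20 N).
It fails at once if a bystander is moved by more than 15 mm (distance of any of bowl, jar, remote, sunglasses from where it was at the start of the episode above 0.015 m).
It also fails if it takes over 69 s, if anything falls off the work surface, if the arm or the gripper's body presses on something with over 40 N, if the wrist force passes 120 N, or if a joint passes its speed limit or range.

## Working session

There is one attempt and no reset: what is moved stays moved. The work goes in short steps, Python scripts to look and compute and a shell command to move; the robot and the scene stay as the last step left them, time stands still between calls to the robot, and variables do not carry over. Pictures are saved under pics/ and viewed, at most 10 in all, crops included, and the job is handed in when it is done.

```bash
ls; mkdir -p pics; python3 - <<'E'
from rig import ctrl
import cv2,numpy as np
print(ctrl.tip_reach)
s=ctrl.observe();print(s)
ims=[ctrl.grab_frame(n) for n in("scene","side","wrist")]
for n,i in zip(("scene","side","wrist"),ims): cv2.imwrite(f"pics/{n}0.png",i)
cv2.imwrite("pics/ss.png",cv2.resize(np.hstack(ims[:2]),(800,300)))
for n in("scene","side","wrist"):
  print({k:np.round(v,4).tolist() for k,v in ctrl.get_calibration(n).items()})
E
```

```text
pics
0.017
{'time_s': 0.0, 'joint_pos': array([ 9.90813950e-01,  3.26953560e-01, -1.93610990e-01,  1.05199030e+00,
        1.74545427e-06,  1.43658809e+00]), 'qvel': array([0.0003612 , 0.00116455, 0.00075842, 0.00058657, 0.00181221,
       0.00073189]), 'joint_torque': array([-1.47373623e-03, -4.43398547e+01,  2.62437487e+01,  1.54275825e-02,
       -1.19796277e-04, -9.11729785e-06]), 'tcp_pos': array([0.23679079, 0.49573892, 0.21958629]), 'eef_rot': array([ 2.21046109e-01,  9.75262962e-01, -8.23487638e-04, -3.08166686e-04]), 'force': array([-0.45496664, -0.74412141,  0.17345038]), 'ft_torque': array([ 0.01833876,  0.00112839, -0.02119142]), 'finger_force': 0.0, 'grip_width': 0.9970368237991206}
{'fx': 405.576, 'fy': 405.576, 'cx': 254.2043, 'cy': 193.0184, 'dist': [0.0077, 0.0, 0.0, 0.0, 0.0], 'camera_from_world': [[-0.6596, 0.7516, -0.0066, 0.3113], [0.5061, 0.4376, -0.7432, -0.1286], [-0.5557, -0.4935, -0.6691, 1.5145], [0.0, 0.0, 0.0, 1.0]]}
{'fx': 362.1585, 'fy': 362.1585, 'cx': 250.3709, 'cy': 193.4506, 'dist': [-0.0632, 0.0, 0.0, 0.0, 0.0], 'camera_from_world': [[0.8032, -0.5957, 0.0026, -0.3762], [-0.468, -0.6337, -0.6159, 0.2736], [0.3686, 0.4935, -0.7878, 0.9926], [0.0, 0.0, 0.0, 1.0]]}
{'fx': 265.3845, 'fy': 265.3845, 'cx': 255.7876, 'cy': 194.4719, 'dist': [-0.0329, 0.0, 0.0, 0.0, 0.0], 'hand_eye': [[-0.0007, -0.9605, -0.2781, 0.0718], [1.0, -0.0008, 0.0003, 0.0004], [-0.0005, -0.2781, 0.9605, -0.1535], [0.0, 0.0, 0.0, 1.0]]}
```

View pics/scene0.png

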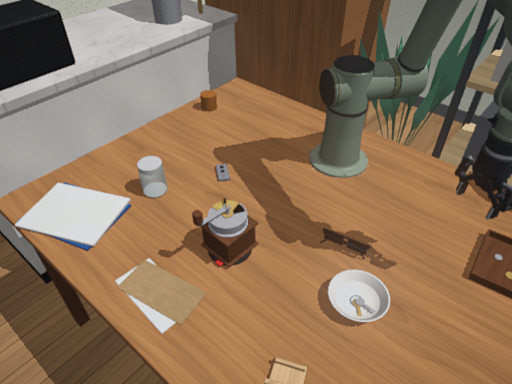

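View pics/side0.png

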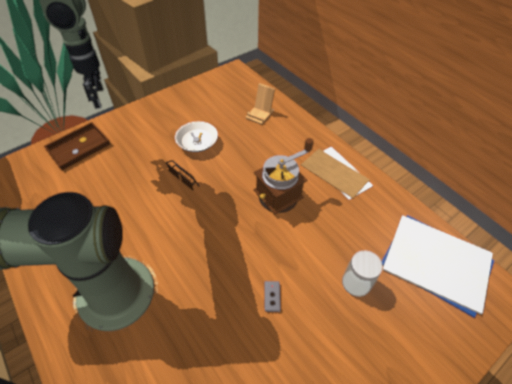

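The scene view shows the mill at about (228,230), with the knob at (198,218). In the side view it is at about (280,180), with the knob at (308,145). I'll enlarge both.

```bash
python3 - <<'E'
import cv2,numpy as np
a=cv2.imread("pics/scene0.png")[185:275,180:270]
b=cv2.imread("pics/side0.png")[130:220,240:330]
f=lambda i:cv2.resize(i,(400,400),interpolation=cv2.INTER_CUBIC)
cv2.imwrite("pics/crop.png",np.hstack([f(a),f(b)]))
E
```

```text
(no output)
```

View pics/crop.png

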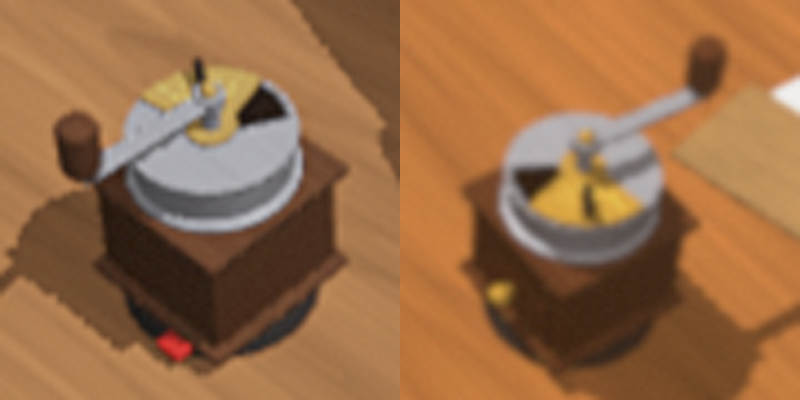

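The enlarged crops show (crop / 4.44 + offset):
- Scene: ball (227.9,205.3), knob (197.5,218.1), tab (225,202).
- Side: ball (281.9,160.8), knob (308.9,145.1), tab (282.8,175.7), drawer pull (262.5,195.9).

```bash
cat > h.py <<'E'
import cv2,numpy as np
from rig import ctrl
def ray(n,p,T=None):
    c=ctrl.get_calibration(n);K=np.array([[c['fx'],0,c['cx']],[0,c['fy'],c['cy']],[0,0,1.]])
    q=cv2.undistortPoints(np.array([[p]],float),K,np.array(c['dist'])).ravel()
    M=np.linalg.inv(c['camera_from_world']) if T is None else T@np.array(c['hand_eye'])
    return M[:3,3],M[:3,:3]@np.r_[q,1]
def plane(n,p,z,T=None):
    o,d=ray(n,p,T);return o+d*(z-o[2])/d[2]
def tri(p,q):
    (o1,d1),(o2,d2)=ray("scene",p),ray("side",q)
    t=np.linalg.lstsq(np.c_[d1,-d2],o2-o1,rcond=None)[0]
    a,b=o1+d1*t[0],o2+d2*t[1];return (a+b)/2,np.linalg.norm(a-b)
E
python3 - <<'E'
from h import *
np.set_printoptions(precision=4,suppress=True)
P={'ball':((227.9,205.3),(281.9,160.8),.177),'knob':((197.5,218.1),(308.9,145.1),.192),'tab':((225,202),(282.8,175.7),.152)}
R={}
for k,(a,b,z) in P.items():
    print(k,*tri(a,b),plane("scene",a,z),plane("side",b,z))
    R[k]=(plane("scene",a,z)+plane("side",b,z))/2
pull=plane("side",(262.5,195.9),.05);print('pull',pull, plane("side",(262.5,195.9),.08))
for k in('knob','tab'):
    d=R[k]-R['ball'];print(k,np.hypot(*d[:2]),np.degrees(np.arctan2(d[1],d[0])))
d=pull-R['ball'];print(np.hypot(*d[:2]),np.degrees(np.arctan2(d[1],d[0])))
# grey hopper top ellipse mask
for n,(x0,y0,x1,y1) in (("scene",(180,185,270,275)),("side",(240,130,330,220))):
    i=cv2.imread(f"pics/{n}0.png")[y0:y1,x0:x1];h=cv2.cvtColor(i,cv2.COLOR_BGR2HSV)
    for nm,m in (("brass",cv2.inRange(h,(18,100,110),(32,255,255))),("dark",cv2.inRange(h,(0,0,0),(179,255,45))),("red",cv2.inRange(h,(0,200,150),(8,255,255)))):
        N,l,s,c=cv2.connectedComponentsWithStats(m)
        print(n,nm,[(s[k,4],(c[k]+[x0,y0]).round(1).tolist()) for k in range(1,N) if s[k,4]>5])
E
```

```text
ball [ 0.5749 -0.0062  0.1705] 0.0066817014056709655 [0.5772 0.0011 0.177 ] [ 0.5731 -0.0129  0.177 ]
knob [ 0.6706 -0.0176  0.1881] 0.004316209079972198 [ 0.6715 -0.0128  0.192 ] [ 0.6693 -0.0215  0.192 ]
tab [ 0.5541 -0.0386  0.1478] 0.005907783719123498 [ 0.555  -0.0332  0.152 ] [ 0.5537 -0.0432  0.152 ]
pull [ 0.511  -0.0064  0.05  ] [ 0.4961 -0.0242  0.08  ]
knob 0.09588392279645094 -6.764205649883887
tab 0.03848284560762957 -122.7957044353642
0.06416536935413936 -179.53709311793003
scene brass [(np.int32(127), [230.3, 207.2]), (np.int32(65), [217.9, 204.9])]
scene dark [(np.int32(42), [238.2, 209.0]), (np.int32(127), [209.3, 240.0]), (np.int32(31), [212.6, 256.4])]
scene red []
side brass [(np.int32(228), [281.0, 173.7]), (np.int32(22), [262.1, 195.5])]
side dark []
side red []
```

```bash
python3 -m pendant '[[[0,0,0],[0,0,8],0],[[0,0,10],[11,-17,11],0],[[0,0,25.5],[33,-50,11],0.3],[[0,0,25.5],[33,-50,11],1],[[0,0,25.5],[33,-50,11],1],[[0,0,25.5],[33,-50,11],1],[[0,0,25.5],[33,-50,11],1],[[0,0,25.5],[33,-50,11],1],[[0,0,25.5],[33,-50,11],1],[[0,0,25.5],[33,-50,11],1],[[0,0,25.5],[33,-50,11],1],[[0,0,25.5],[33,-50,11],1],[[0,0,25.5],[33,-50,11],1],[[0,0,25.5],[33,-50,11],1]]'
python3 - <<'E'
from h import *
s=ctrl.observe();i=ctrl.grab_frame("wrist");cv2.imwrite("pics/w1.png",i)
print(s,ctrl.tip_reach);np.savez("w1.npz",p=s['tcp_pos'],q=s['eef_rot'])
cv2.imwrite("pics/w1b.png",cv2.resize(i,(768,576),interpolation=cv2.INTER_CUBIC))
E
```

```text
time_s: 1.9
tcp_pos: [0.5664, -0.0025, 0.3304]
eef_rot: [-0.0, 1.0, 0.0, -0.0]
force: [0.3, 0.2, -0.2]
grip_width: 0.002
finger_force: 0.0
{'time_s': 1.9, 'joint_pos': array([-1.34831792e-01,  3.13648298e-01,  6.88568225e-02,  1.32639344e+00,
        1.79130637e-04, -1.35782415e-01]), 'qvel': array([ 5.30542525e-03, -5.48437349e-03,  2.28308515e-03,  2.35327636e-05,
       -1.61276234e-03, -1.37578873e-03]), 'joint_torque': array([-4.95935753e-01, -4.47981620e+01,  2.78531188e+01, -2.16729194e-02,
       -1.69197656e-02,  1.85816883e-03]), 'tcp_pos': array([ 0.56644135, -0.00250954,  0.33044091]), 'eef_rot': array([-4.75294103e-04,  9.99999864e-01,  1.14955765e-04, -1.80435275e-04]), 'force': array([ 0.34820849,  0.24431684, -0.1770348 ]), 'ft_torque': array([-0.02295742, -0.03368032, -0.01610129]), 'finger_force': 0.0, 'grip_width': 0.0015715437767502675} 0.017
```

View pics/w1b.png

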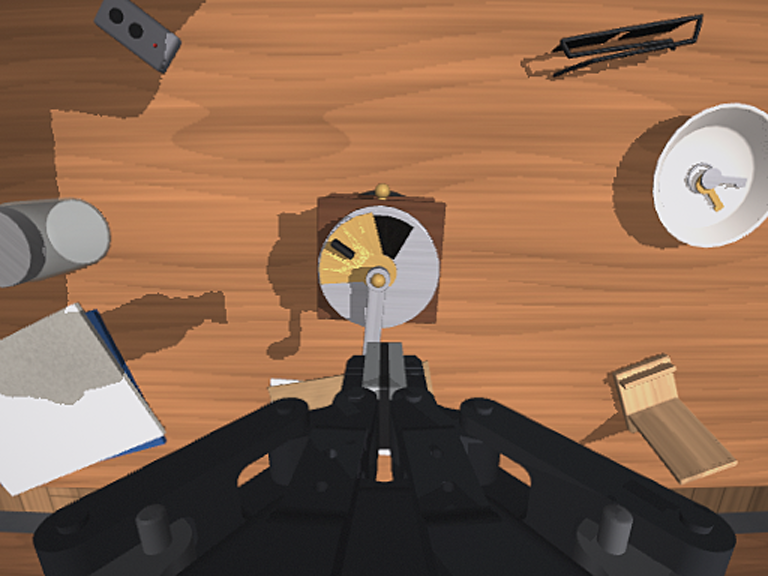

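The wrist view (1.5x scale) looks straight down on the mill: ball (378,280), tab (343,247), drawer pull (382,190), and the crank arm running down the picture at about x=373. The drawer faces the base.

```bash
python3 - <<'E'
from h import *
from scipy.spatial.transform import Rotation as R
np.set_printoptions(precision=4,suppress=True)
d=np.load("w1.npz");T=np.eye(4);T[:3,:3]=R.from_quat(d['q']).as_matrix();T[:3,3]=d['p']
i=cv2.imread("pics/w1.png");h=cv2.cvtColor(i,cv2.COLOR_BGR2HSV)
m=cv2.inRange(h,(0,0,90),(179,60,255));m[:, :200]=0;m[:,310:]=0;m[:130]=0;m[225:]=0
c=max(cv2.findContours(m,0,1)[0],key=cv2.contourArea)
br=cv2.inRange(h,(15,90,110),(32,255,255));br[:, :200]=0;br[:,310:]=0;br[160:]=0
hull=cv2.convexHull(c)[:,0].astype(float);pts=np.array([plane("wrist",p+0,.142,T)[:2] for p in hull])
print(len(pts),pts.min(0),pts.max(0),pts.ptp(0) if hasattr(pts,'ptp') else np.ptp(pts,0),(pts.min(0)+pts.max(0))/2)
mb=cv2.inRange(h,(15,90,110),(32,255,255));N,l,s,cc=cv2.connectedComponentsWithStats(mb[100:225,200:310])
print([(s[k,4],(cc[k]+[200,100]).round(1)) for k in range(1,N) if s[k,4]>5])
ball=plane("wrist",(252,186.5),.175,T);print('ball',ball)
tab=plane("wrist",(343/1.5,247/1.5),.156,T);print('tab',tab,np.hypot(*(tab-ball)[:2]),np.degrees(np.arctan2(*(tab-ball)[1::-1])))
for z in(.04,.07):
  p=plane("wrist",(382/1.5,190/1.5),z,T);print('pull',p,np.degrees(np.arctan2(*(p-ball)[1::-1])))
for a,b in (((318,196),(318,318)),((446,204),(438,324))): 
  a=plane("wrist",np.array(a)/1.5,.108,T);b=plane("wrist",np.array(b)/1.5,.108,T);print('edge',a,b)
a=plane("wrist",(373.5/1.5,342/1.5),.17,T);print('arm dir',a,np.degrees(np.arctan2(*(a-ball)[1::-1])))
E
```

```text
34 [ 0.5183 -0.0591] [0.6365 0.0467] [0.1183 0.1059] [ 0.5774 -0.0062]
[(np.int32(80), array([254.7, 126.9])), (np.int32(1446), array([236.2, 168.2])), (np.int32(64), array([251.8, 186.6]))]
ball [ 0.5744 -0.006   0.175 ]
tab [ 0.5512 -0.0353  0.156 ] 0.03734580607974179 -128.43885357535157
pull [ 0.5087 -0.0032  0.04  ] 177.51883260427695
pull [ 0.5078 -0.0031  0.07  ] 177.47314932884402
edge [ 0.5119 -0.0619  0.108 ] [ 0.6312 -0.0673  0.108 ]
edge [0.5192 0.0563 0.108 ] [0.6376 0.0534 0.108 ]
arm dir [ 0.6305 -0.0101  0.17  ] -4.194534763461075
```

```bash
python3 -m pendant '[[[0,0,0],[0.65,-4.85,0],1],[[0,0,0],[0.65,-4.85,-4],1],[[0,0,0],[0.65,-4.85,-8],1],[[0,0,0],[0.65,-4.85,-11],1],[[0,0,0],[0.65,-4.85,-13],1],[[0,0,0],[0.65,-4.85,-14.5],1],[[0,0,0],[0.65,-4.85,-15.5],1],[[0,0,0],[0.65,-4.85,-16.2],1],[[0,0,0],[0.65,-4.85,-16.2],1]]'
python3 - <<'E'
from h import *
print(ctrl.observe()['tcp_pos'],ctrl.observe()['force'],ctrl.tip_reach)
i=ctrl.grab_frame("side");cv2.imwrite("pics/s2.png",cv2.resize(i[120:230,220:350],(780,600),interpolation=cv2.INTER_CUBIC))
E
```

```text
time_s: 3.08
tcp_pos: [0.5736, -0.0522, 0.1683]
eef_rot: [0.0, 1.0, 0.0, -0.0]
force: [-0.2, -0.4, -0.1]
grip_width: 0.002
finger_force: 0.0
[ 0.57360132 -0.05217831  0.16829774] [-0.18797848 -0.38092233 -0.11818605] 0.017
```

View pics/s2.png

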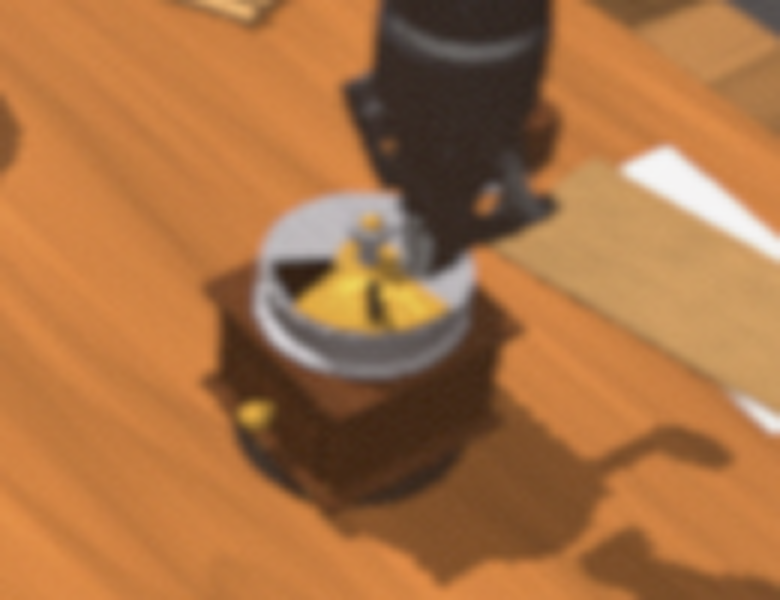

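The closed fingers stand just behind the tab (tab at about (375,300) in this crop), clear of the hub. Pushing gently now.

```bash
python3 -m pendant '[[[0,0,0],[-0.3,0.2,0],1],[[0,0,0],[-0.6,0.45,0],1],[[0,0,0],[-0.8,0.5,0],1],[[0,0,0],[-1,0.57,0],1],[[0,0,0],[-1.2,0.63,0],1],[[0,0,0],[-1.4,0.7,0],1],[[0,0,0],[-1.6,0.76,0],1],[[0,0,0],[-1.8,0.87,0],1],[[0,0,0],[-2,1.0,0],1],[[0,0,0],[-2.2,1.15,0],1],[[0,0,0],[-2.4,1.3,0],1],[[0,0,0],[-2.6,1.45,0],1],[[0,0,0],[-2.75,1.65,0],1],[[0,0,0],[-2.85,1.85,0],1],[[0,0,0],[-2.95,2.05,0],1],[[0,0,0],[-3.05,2.2,0],1]]'
python3 -m pendant '[[[0,0,0],[-0.05,0.15,0],1],[[0,0,0],[-0.1,0.3,0],1],[[0,0,0],[-0.15,0.4,0],1]]'
```

```text
time_s: 5.12
tcp_pos: [0.5431, -0.0301, 0.1684]
eef_rot: [0.0, 1.0, 0.0, -0.0]
force: [-0.1, 0.6, -0.2]
grip_width: -0.0
finger_force: 0.0
time_s: 5.5
tcp_pos: [0.5416, -0.0261, 0.1684]
eef_rot: [0.0, 1.0, 0.0, -0.0]
force: [-0.3, 0.3, 0.4]
grip_width: -0.002
finger_force: 0.0
```

```bash
python3 -m pendant '[[[0,0,0],[0,0.1,0],1],[[0,0,0],[0,0.2,0],1],[[0,0,0],[0,0.3,0],1]]'
python3 - <<'E'
from h import *
for k in ("side","scene"):
  i=ctrl.grab_frame(k);cv2.imwrite(f"pics/{k}3.png",i)
a=cv2.imread("pics/side3.png")[130:220,240:330];b=cv2.imread("pics/scene3.png")[185:275,180:270]
cv2.imwrite("pics/c3.png",cv2.resize(np.hstack([a,b]),(800,400),interpolation=cv2.INTER_CUBIC))
E
```

```text
time_s: 5.88
tcp_pos: [0.5416, -0.0232, 0.1684]
eef_rot: [0.0, 1.0, -0.0, -0.0]
force: [-0.6, 0.5, -0.0]
grip_width: 0.004
finger_force: 0.0
```

View pics/c3.png

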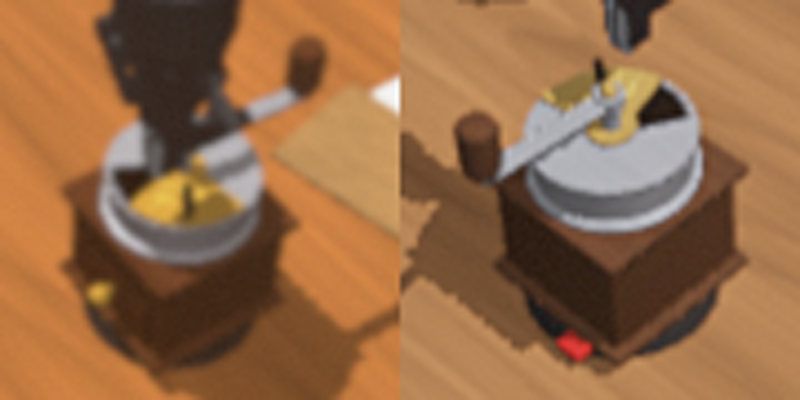

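The shutter hasn't moved. In both views the tip appears to hang above the tab (scene crop (627,45), side crop (150,175)). I'll check the tip height.

```bash
python3 - <<'E'
from h import *
np.set_printoptions(precision=4,suppress=True)
def proj(n,P):
    c=ctrl.get_calibration(n);M=np.array(c['camera_from_world']);K=np.array([[c['fx'],0,c['cx']],[0,c['fy'],c['cy']],[0,0,1.]])
    return cv2.projectPoints(np.array([P],float),cv2.Rodrigues(M[:3,:3])[0],M[:3,3],K,np.array(c['dist']))[0].ravel()
s=ctrl.observe();print(s['tcp_pos'],s['eef_rot'])
print(tri((231,195),(273.7,169)))
for z in(.151,.168,.2):
  P=(.5416,-.0232,z);print(z,(proj("scene",P)-[180,185])*4.444+[400,0],(proj("side",P)-[240,130])*4.444)
for P in((.5745,-.006,.179),(.551,-.035,.159),(.551,-.035,.145)):
  print(P,(proj("scene",P)-[180,185])*4.444+[400,0],(proj("side",P)-[240,130])*4.444)
E
```

```text
[ 0.5417 -0.0231  0.1684] [0.0003 1.     0.     0.    ]
(array([ 0.5377, -0.0225,  0.1729]), np.float64(0.004438225320921306))
0.151 [626.6109  72.8252] [156.6477 193.8389]
0.168 [625.3742  52.7386] [158.1172 176.6571]
0.2 [622.976   13.7927] [160.9822 143.1095]
(0.5745, -0.006, 0.179) [607.2854  80.0291] [181.3759 127.7458]
(0.551, -0.035, 0.159) [601.8186  62.7546] [179.8365 190.303 ]
(0.551, -0.035, 0.145) [603.0283  79.146 ] [178.4047 204.2802]
```

The tip is at about z=0.175, so it passed over the 0.159 m tab. I'll go back to the start point, lower, and check the height in both views.

```bash
python3 -m pendant '[[[0,0,0],[1.6,-1.6,0],1],[[0,0,0],[3.2,-2.9,0],1],[[0,0,0],[3.2,-2.9,-0.6],1],[[0,0,0],[3.2,-2.9,-1.2],1],[[0,0,0],[3.2,-2.9,-1.6],1],[[0,0,0],[3.2,-2.9,-1.6],1]]'
python3 - <<'E'
from h import *
for k in ("side","scene"):
  i=ctrl.grab_frame(k);cv2.imwrite(f"pics/{k}4.png",i)
a=cv2.imread("pics/side4.png")[130:220,240:330];b=cv2.imread("pics/scene4.png")[185:275,180:270]
cv2.imwrite("pics/c4.png",cv2.resize(np.hstack([a,b]),(800,400),interpolation=cv2.INTER_CUBIC))
E
```

```text
time_s: 6.72
tcp_pos: [0.5729, -0.0517, 0.1519]
eef_rot: [0.0, 1.0, 0.0, -0.001]
force: [0.8, -0.7, -0.2]
grip_width: 0.0
finger_force: 0.0
```

View pics/c4.png

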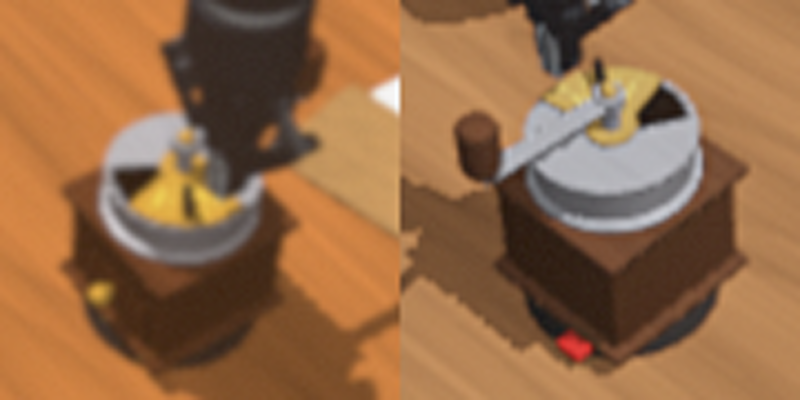

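The tip is now lower, at scene crop (555,72) and side crop (225,193), but still looks slightly above the plate. Next I'll descend by feel.

```bash
python3 - <<'E'
from h import *
print(tri((180+155/4.444,185+72/4.444),(240+225/4.444,130+193/4.444)))
E
python3 -m pendant '[[[0,0,0],[0,0,-0.2],1],[[0,0,0],[0,0,-0.4],1],[[0,0,0],[0,0,-0.4],1]]'
python3 -m pendant '[[[0,0,0],[0,0,-0.15],1],[[0,0,0],[0,0,-0.3],1],[[0,0,0],[0,0,-0.3],1]]'
```

```text
(array([ 0.5745632 , -0.05291142,  0.15684356]), np.float64(0.00038704955596841826))
time_s: 7.2
tcp_pos: [0.5735, -0.0522, 0.1482]
eef_rot: [0.0, 1.0, 0.0, -0.0]
force: [0.5, -0.4, -0.5]
grip_width: -0.003
finger_force: 0.0
time_s: 7.58
tcp_pos: [0.5735, -0.0522, 0.1452]
eef_rot: [0.0, 1.0, 0.0, -0.0]
force: [0.1, -0.8, -0.0]
grip_width: -0.002
finger_force: 0.0
```

```bash
python3 -m pendant '[[[0,0,0],[0,0,-0.15],1],[[0,0,0],[0,0,-0.3],1],[[0,0,0],[0,0,-0.3],1]]'
python3 -m pendant '[[[0,0,0],[0,0,-0.15],1],[[0,0,0],[0,0,-0.3],1],[[0,0,0],[0,0,-0.3],1]]'
```

```text
time_s: 7.95
tcp_pos: [0.5735, -0.0522, 0.1422]
eef_rot: [0.0, 1.0, 0.0, -0.0]
force: [0.6, 0.1, -0.0]
grip_width: 0.0
finger_force: 0.0
time_s: 8.32
tcp_pos: [0.5735, -0.0522, 0.1392]
eef_rot: [0.0, 1.0, 0.0, -0.0]
force: [-0.2, -0.3, -0.3]
grip_width: -0.002
finger_force: 0.0
```

```bash
python3 -m pendant '[[[0,0,0],[-0.3,0.2,0],1],[[0,0,0],[-0.6,0.45,0],1],[[0,0,0],[-0.8,0.5,0],1],[[0,0,0],[-1,0.57,0],1],[[0,0,0],[-1.2,0.63,0],1],[[0,0,0],[-1.4,0.7,0],1]]'
python3 -m pendant '[[[0,0,0],[-0.2,0.06,0],1],[[0,0,0],[-0.4,0.17,0],1],[[0,0,0],[-0.6,0.3,0],1],[[0,0,0],[-0.8,0.45,0],1]]'
```

```text
time_s: 9.07
tcp_pos: [0.5601, -0.0454, 0.1397]
eef_rot: [0.0, 1.0, -0.0, 0.001]
force: [3.3, -0.2, 0.7]
grip_width: 0.002
finger_force: 1.0
time_s: 9.57
tcp_pos: [0.5515, -0.0407, 0.1394]
eef_rot: [0.0, 1.0, -0.0, 0.0]
force: [2.2, -0.8, 1.0]
grip_width: -0.002
finger_force: 1.1
```

```bash
python3 -m pendant '[[[0,0,0],[-0.2,0.15,0],1],[[0,0,0],[-0.4,0.3,0],1],[[0,0,0],[-0.55,0.5,0],1],[[0,0,0],[-0.65,0.7,0],1],[[0,0,0],[-0.75,0.9,0],1],[[0,0,0],[-0.85,1.05,0],1]]'
python3 -m pendant '[[[0,0,0],[-0.05,0.15,0],1],[[0,0,0],[-0.1,0.3,0],1],[[0,0,0],[-0.12,0.4,0],1]]'
python3 -m pendant '[[[0,0,0],[0,0.1,0],1],[[0,0,0],[0,0.2,0],1],[[0,0,0],[0,0.2,0],1]]'
```

```text
time_s: 10.32
tcp_pos: [0.543, -0.0301, 0.1393]
eef_rot: [0.0, 1.0, -0.0, -0.0]
force: [0.4, -0.4, 1.0]
grip_width: 0.001
finger_force: 0.9
time_s: 10.7
tcp_pos: [0.5418, -0.0261, 0.1393]
eef_rot: [0.0, 1.0, -0.0, -0.0]
force: [1.0, -1.1, 0.1]
grip_width: -0.002
finger_force: 0.8
time_s: 11.08
tcp_pos: [0.5417, -0.0241, 0.1393]
eef_rot: [0.0, 1.0, 0.0, -0.0]
force: [-0.1, -1.8, 0.8]
grip_width: -0.002
finger_force: 0.8
```

```bash
for k in 1 2; do :; done; python3 -m pendant '[[[0,0,0],[0,0.1,0],1],[[0,0,0],[0,0.2,0],1],[[0,0,0],[0,0.2,0],1]]'
python3 -m pendant '[[[0,0,0],[0,0.1,0],1],[[0,0,0],[0,0.2,0],1],[[0,0,0],[0,0.2,0],1]]'

```

```text
time_s: 11.45
tcp_pos: [0.5416, -0.0222, 0.1392]
eef_rot: [0.0, 1.0, -0.0, -0.0]
force: [-0.8, -2.6, 1.3]
grip_width: 0.002
finger_force: 0.9
time_s: 11.82
tcp_pos: [0.5417, -0.0207, 0.1393]
eef_rot: [0.0, 1.0, -0.001, -0.0]
force: [-0.6, -4.2, 0.4]
grip_width: 0.0
finger_force: 1.9
```

```bash
python3 -m pendant '[[[0,0,0],[0,0.08,0],1],[[0,0,0],[0,0.08,0],1]]'

```

```text
time_s: 12.08
tcp_pos: [0.5417, -0.0203, 0.1393]
eef_rot: [0.001, 1.0, -0.001, -0.0]
force: [-1.2, -6.4, 0.5]
grip_width: 0.003
finger_force: 2.7
```

The force rises against a nearly still tab, so it is at the stop. I'll back off, rise and check.

```bash
python3 -m pendant '[[[0,0,0],[0,-0.6,0],1],[[0,0,0],[0,-1.2,0],1],[[0,0,0],[0,-1.2,3],1],[[0,0,0],[0,-1.2,8],1],[[0,0,0],[1,0.5,13],0.5],[[0,0,0],[2.5,1.6,18.5],0],[[0,0,0],[2.5,1.6,19],0],[[0,0,0],[2.5,1.6,19],0],[[0,0,0],[2.5,1.6,19],0]]'
python3 - <<'E'
from h import *
s=ctrl.observe();i=ctrl.grab_frame("wrist");cv2.imwrite("pics/w5.png",i)
print(s['tcp_pos'],s['eef_rot'],s['grip_width'],ctrl.tip_reach);np.savez("w5.npz",p=s['tcp_pos'],q=s['eef_rot'])
i=i[90:310,150:370];cv2.imwrite("pics/w5b.png",cv2.resize(i,(600,600),interpolation=cv2.INTER_CUBIC))
E
```

```text
time_s: 13.2
tcp_pos: [0.5659, -0.0035, 0.3276]
eef_rot: [0.001, 1.0, 0.0, -0.002]
force: [0.2, -0.5, -0.5]
grip_width: 1.001
finger_force: 0.0
[ 0.5658723  -0.00345762  0.32759978] [ 5.35617368e-04  9.99998537e-01  3.79358884e-04 -1.57951277e-03] 1.0007847993936638 0.017
```

View pics/w5b.png

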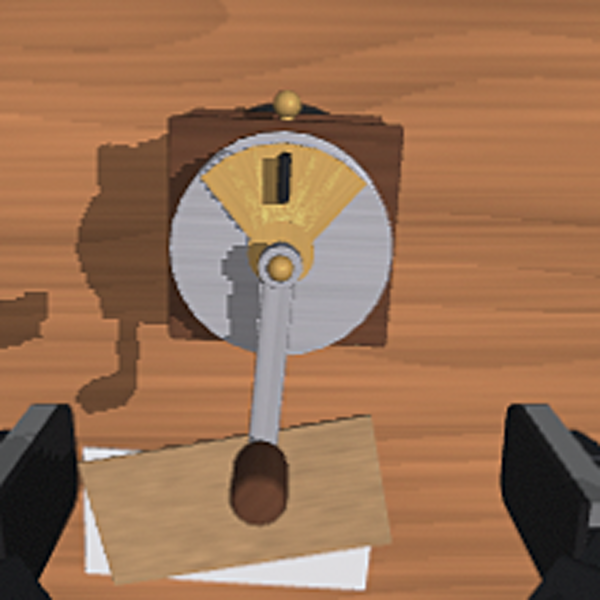

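The tab at (285,177) lines up with the pull (287,103) and ball (281,266), so the shutter is shut. The knob's top face is at (258,497). Measuring the knob now.

```bash
python3 - <<'E'
from h import *
from scipy.spatial.transform import Rotation as R
np.set_printoptions(precision=4,suppress=True)
d=np.load("w5.npz");T=np.eye(4);T[:3,:3]=R.from_quat(d['q']).as_matrix();T[:3,3]=d['p']
f=lambda x,y,z:plane("wrist",(150+x*220/600,90+y*220/600),z,T)
ball=f(281,266,.175);print(ball)
for n,p in dict(tab=f(286,177,.157),pull=f(287,103,.05),top=f(258,497,.212)).items():
  v=p-ball;print(n,p,np.hypot(*v[:2]),np.degrees(np.arctan2(v[1],v[0])))
# hopper circle: left/right/top/bottom
print((f(169,243,.142)+f(392,243,.142))/2,f(169,243,.142)-f(392,243,.142),(f(281,131,.142)+f(281,356,.142))/2,f(281,131,.142)-f(281,356,.142))
# fingertip inner corners
E
```

```text
[ 0.5739 -0.0056  0.175 ]
tab [ 0.5375 -0.0034  0.157 ] 0.03652736427900956 176.4676063536148
pull [ 0.5087 -0.0029  0.05  ] 0.06528985842559044 177.62131763012667
top [ 0.6654 -0.0155  0.212 ] 0.09201681870027867 -6.156068529928131
[ 0.571  -0.0061  0.142 ] [-0.0002 -0.1071  0.    ] [ 0.5737 -0.0059  0.142 ] [-0.1108  0.0005  0.    ]
```

```bash
python3 -m pendant '[[[0,0,0],[5,-0.6,0],0],[[0,0,0],[10.15,-1.25,0],0],[[0,0,0],[10.15,-1.25,-5],0],[[0,0,0],[10.15,-1.25,-10],0],[[0,0,0],[10.15,-1.25,-14],0],[[0,0,0],[10.15,-1.25,-16.6],0],[[0,0,0],[10.15,-1.25,-16.6],0],[[0,0,0],[10.15,-1.25,-16.6],0.4]]' 20
python3 - <<'E'
from h import *
s=ctrl.observe();print(s['tcp_pos'],s['grip_width'])
a=ctrl.grab_frame("side")[130:210,260:360];b=ctrl.grab_frame("scene")[175:255,150:250]
cv2.imwrite("pics/c6.png",cv2.resize(np.hstack([a,b]),(800,320),interpolation=cv2.INTER_CUBIC))
E
```

```text
time_s: 14.25
tcp_pos: [0.6687, -0.0161, 0.1641]
eef_rot: [0.0, 1.0, 0.0, 0.0]
force: [-0.4, -0.0, 1.5]
grip_width: 0.816
finger_force: 0.0
[ 0.66871473 -0.01612839  0.16405732] 0.8163012508954367
```

View pics/c6.png

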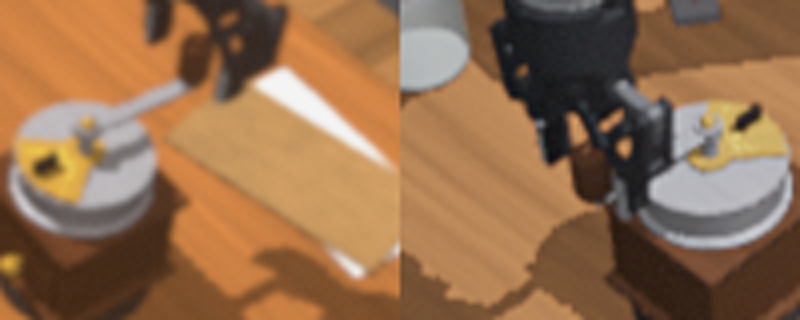

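The knob (side crop (195,60)) stands between the two fingers, with the tips near its lower end. Closing at 20 N.

```bash
python3 -m pendant '[[[0,0,0],[0,0,0],0.55],[[0,0,0],[0,0,0],0.62],[[0,0,0],[0,0,0],0.66],[[0,0,0],[0,0,0],0.7],[[0,0,0],[0,0,0],0.74],[[0,0,0],[0,0,0],0.8],[[0,0,0],[0,0,0],0.8]]' 20
```

```text
time_s: 15.22
tcp_pos: [0.6686, -0.016, 0.1636]
eef_rot: [0.0, 1.0, -0.0, 0.0]
force: [0.5, -0.9, 1.6]
grip_width: 0.296
finger_force: 19.9
```

```bash
cat > g.py <<'E'
import sys,numpy as np
# g.py th0_deg step_deg n [dx dy cm correction, blended over the call]
th,st,n=float(sys.argv[1]),float(sys.argv[2]),int(sys.argv[3])
dx,dy=(float(sys.argv[4]),float(sys.argv[5])) if len(sys.argv)>4 else (0,0)
u=lambda a:9.5*np.array([np.cos(np.radians(a)),np.sin(np.radians(a))])
try:
    from rig import ctrl
    s=ctrl.observe();a=np.radians(th);f=s['force'];print('t',s['time_s'].__round__(2),'tcp',s['tcp_pos'].round(4),'Frad %.1f Fcw %.1f'%(f[0]*np.cos(a)+f[1]*np.sin(a),f[0]*np.sin(a)-f[1]*np.cos(a)))
except ImportError: pass
print(' '.join('%.2f,%.2f'%tuple(u(th-st*k)-u(th)+np.array([dx,dy])*k/n) for k in range(1,n+1)),'end',th-st*n)
E
python3 g.py -6.3 2.5 12
```

```text
t 15.22 tcp [ 0.6686 -0.016   0.1636] Frad 0.6 Fcw 0.8
-0.05,-0.41 -0.13,-0.82 -0.22,-1.22 -0.32,-1.62 -0.45,-2.02 -0.59,-2.41 -0.75,-2.79 -0.93,-3.17 -1.12,-3.53 -1.33,-3.89 -1.55,-4.24 -1.79,-4.58 end -36.3
```

```bash
python3 -m pendant '[[[0,0,0],[-0.05,-0.41,0],0.8],[[0,0,0],[-0.13,-0.82,0],0.8],[[0,0,0],[-0.22,-1.22,0],0.8],[[0,0,0],[-0.32,-1.62,0],0.8],[[0,0,0],[-0.45,-2.02,0],0.8]]'
python3 g.py -18.8 2.5 12
```

```text
time_s: 15.85
tcp_pos: [0.6643, -0.0366, 0.1637]
eef_rot: [0.0, 1.0, -0.0, 0.0]
force: [2.0, -0.2, 4.2]
grip_width: 0.296
finger_force: 20.2
t 15.85 tcp [ 0.6643 -0.0366  0.1637] Frad 2.0 Fcw -0.5
-0.14,-0.39 -0.30,-0.77 -0.48,-1.15 -0.67,-1.52 -0.88,-1.87 -1.10,-2.22 -1.34,-2.56 -1.59,-2.89 -1.86,-3.21 -2.14,-3.51 -2.43,-3.81 -2.74,-4.09 end -48.8
```

```bash
python3 -m pendant '[[[0,0,0],[-0.14,-0.39,0],0.8],[[0,0,0],[-0.30,-0.77,0],0.8],[[0,0,0],[-0.48,-1.15,0],0.8],[[0,0,0],[-0.67,-1.52,0],0.8],[[0,0,0],[-0.88,-1.87,0],0.8],[[0,0,0],[-1.1,-2.22,0],0.8]]'
python3 g.py -33.8 2.5 12
```

```text
time_s: 16.6
tcp_pos: [0.6533, -0.0589, 0.1637]
eef_rot: [0.0, 1.0, -0.0, 0.001]
force: [4.0, -1.8, 5.5]
grip_width: 0.297
finger_force: 20.3
t 16.6 tcp [ 0.6533 -0.0589  0.1637] Frad 4.3 Fcw -0.7
-0.24,-0.34 -0.49,-0.67 -0.76,-0.99 -1.04,-1.29 -1.33,-1.58 -1.64,-1.86 -1.95,-2.13 -2.28,-2.38 -2.62,-2.62 -2.97,-2.84 -3.33,-3.05 -3.70,-3.24 end -63.8
```

```bash
cat > g.py <<'E'
import sys,numpy as np
from rig import ctrl
# g.py cx cy x y (mm: centre, commanded tcp) step_deg n
cx,cy,x,y,st,n=map(float,sys.argv[1:7]);n=int(n)
r0=np.hypot(x-cx,y-cy);th=np.degrees(np.arctan2(y-cy,x-cx))
s=ctrl.observe();a=np.radians(th);f=s['force'];print('t %.2f'%s['time_s'],'tcp',(s['tcp_pos']*1e3).round(1),'Frad %.1f Fcw %.1f'%(f[0]*np.cos(a)+f[1]*np.sin(a),f[0]*np.sin(a)-f[1]*np.cos(a)),'th %.1f r %.1f'%(th,r0))
k=np.arange(1,n+1);r=r0+(95-r0)*np.minimum(k/5,1);b=np.radians(th-st*k)
o=np.c_[cx+r*np.cos(b)-x,cy+r*np.sin(b)-y]/10
o=o.round(2);print(','.join('[[0,0,0],[%g,%g,0],0.8]'%tuple(q) for q in o));print('end cmd',(x+o[-1,0]*10).round(1),(y+o[-1,1]*10).round(1),'th',th-st*n)
E
python3 g.py 573.7 -9 652.8 -58.6 2.5 10
```

```text
t 16.60 tcp [653.3 -58.9 163.7] Frad 4.4 Fcw -0.6 th -32.1 r 93.4
[[0,0,0],[-0.2,-0.36,0],0.8],[[0,0,0],[-0.41,-0.71,0],0.8],[[0,0,0],[-0.64,-1.05,0],0.8],[[0,0,0],[-0.88,-1.39,0],0.8],[[0,0,0],[-1.14,-1.71,0],0.8],[[0,0,0],[-1.44,-2,0],0.8],[[0,0,0],[-1.75,-2.27,0],0.8],[[0,0,0],[-2.07,-2.54,0],0.8],[[0,0,0],[-2.41,-2.78,0],0.8],[[0,0,0],[-2.75,-3.02,0],0.8]
end cmd 625.3 -88.8 th -57.08994776221849
```

```bash
python3 -m pendant '[[[0,0,0],[-0.2,-0.36,0.03],0.8],[[0,0,0],[-0.41,-0.71,0.06],0.8],[[0,0,0],[-0.64,-1.05,0.1],0.8],[[0,0,0],[-0.88,-1.39,0.1],0.8],[[0,0,0],[-1.14,-1.71,0.1],0.8],[[0,0,0],[-1.44,-2,0.1],0.8],[[0,0,0],[-1.75,-2.27,0.1],0.8],[[0,0,0],[-2.07,-2.54,0.1],0.8],[[0,0,0],[-2.41,-2.78,0.1],0.8],[[0,0,0],[-2.75,-3.02,0.1],0.8]]'
python3 g.py 573.7 -9 625.3 -88.8 2.5 12
```

```text
time_s: 17.85
tcp_pos: [0.6266, -0.0861, 0.1639]
eef_rot: [-0.001, 1.0, 0.003, 0.001]
force: [7.6, 8.0, -4.2]
grip_width: 0.296
finger_force: 19.9
t 17.85 tcp [626.6 -86.1 163.9] Frad -2.6 Fcw -10.8 th -57.1 r 95.0
[[0,0,0],[-0.35,-0.22,0],0.8],[[0,0,0],[-0.72,-0.42,0],0.8],[[0,0,0],[-1.09,-0.6,0],0.8],[[0,0,0],[-1.47,-0.77,0],0.8],[[0,0,0],[-1.85,-0.92,0],0.8],[[0,0,0],[-2.24,-1.06,0],0.8],[[0,0,0],[-2.64,-1.18,0],0.8],[[0,0,0],[-3.04,-1.28,0],0.8],[[0,0,0],[-3.45,-1.36,0],0.8],[[0,0,0],[-3.86,-1.43,0],0.8],[[0,0,0],[-4.27,-1.48,0],0.8],[[0,0,0],[-4.68,-1.51,0],0.8]
end cmd 578.5 -103.9 th -87.11262292598505
```

In the bite: the tangential resistance is 11 N, so I'm slowing down.

```bash
python3 g.py 573.7 -9 625.3 -88.8 1 5
```

```text
t 17.85 tcp [626.6 -86.1 163.9] Frad -2.6 Fcw -10.8 th -57.1 r 95.0
[[0,0,0],[-0.14,-0.09,0],0.8],[[0,0,0],[-0.28,-0.17,0],0.8],[[0,0,0],[-0.43,-0.26,0],0.8],[[0,0,0],[-0.57,-0.34,0],0.8],[[0,0,0],[-0.72,-0.42,0],0.8]
end cmd 618.1 -93.0 th -62.11262292598506
```

```bash
python3 -m pendant '[[[0,0,0],[-0.14,-0.09,0],0.8],[[0,0,0],[-0.28,-0.17,-0.03],0.8],[[0,0,0],[-0.43,-0.26,-0.05],0.8],[[0,0,0],[-0.57,-0.34,-0.05],0.8]]'
python3 g.py 573.7 -9 619.6 -92.2 1 10
```

```text
time_s: 18.35
tcp_pos: [0.6208, -0.0899, 0.1637]
eef_rot: [-0.0, 1.0, 0.002, 0.001]
force: [6.3, 5.6, -2.3]
grip_width: 0.299
finger_force: 20.0
t 18.35 tcp [620.8 -89.9 163.7] Frad -1.9 Fcw -8.3 th -61.1 r 95.0
[[0,0,0],[-0.15,-0.08,0],0.8],[[0,0,0],[-0.29,-0.15,0],0.8],[[0,0,0],[-0.44,-0.23,0],0.8],[[0,0,0],[-0.59,-0.3,0],0.8],[[0,0,0],[-0.74,-0.37,0],0.8],[[0,0,0],[-0.9,-0.43,0],0.8],[[0,0,0],[-1.05,-0.5,0],0.8],[[0,0,0],[-1.2,-0.56,0],0.8],[[0,0,0],[-1.36,-0.61,0],0.8],[[0,0,0],[-1.52,-0.67,0],0.8]
end cmd 604.4 -98.9 th -71.1152387649746
```

```bash
python3 -m pendant '[[[0,0,0],[-0.22,-0.12,0],0.8],[[0,0,0],[-0.44,-0.23,0],0.8],[[0,0,0],[-0.67,-0.33,0],0.8],[[0,0,0],[-0.9,-0.43,0],0.8],[[0,0,0],[-1.12,-0.53,0],0.8]]'
python3 g.py 573.7 -9 608.4 -97.5 2 10
```

```text
time_s: 18.98
tcp_pos: [0.609, -0.0958, 0.1637]
eef_rot: [-0.0, 1.0, 0.001, 0.001]
force: [5.0, 3.9, -0.7]
grip_width: 0.299
finger_force: 20.1
t 18.98 tcp [609.  -95.8 163.7] Frad -1.8 Fcw -6.0 th -68.6 r 95.1
[[0,0,0],[-0.31,-0.11,0],0.8],[[0,0,0],[-0.63,-0.22,0],0.8],[[0,0,0],[-0.95,-0.31,0],0.8],[[0,0,0],[-1.27,-0.39,0],0.8],[[0,0,0],[-1.59,-0.46,0],0.8],[[0,0,0],[-1.92,-0.52,0],0.8],[[0,0,0],[-2.24,-0.57,0],0.8],[[0,0,0],[-2.57,-0.61,0],0.8],[[0,0,0],[-2.9,-0.63,0],0.8],[[0,0,0],[-3.24,-0.65,0],0.8]
end cmd 576.0 -104.0 th -88.59033129014699
```

```bash
python3 -m pendant '[[[0,0,0],[-0.31,-0.1,0],0.8],[[0,0,0],[-0.63,-0.2,0],0.8],[[0,0,0],[-0.95,-0.28,0],0.8],[[0,0,0],[-1.27,-0.35,0],0.8],[[0,0,0],[-1.59,-0.4,0],0.8],[[0,0,0],[-1.92,-0.46,0],0.8]]'
python3 g.py 573.5 -8.4 589.2 -102.1 2.5 12
```

```text
time_s: 19.73
tcp_pos: [0.5886, -0.1017, 0.1636]
eef_rot: [0.0, 1.0, 0.0, -0.001]
force: [1.5, 2.5, -1.8]
grip_width: 0.298
finger_force: 20.2
t 19.73 tcp [ 588.6 -101.7  163.6] Frad -2.2 Fcw -1.9 th -80.5 r 95.0
[[0,0,0],[-0.41,-0.06,0],0.8],[[0,0,0],[-0.82,-0.1,0],0.8],[[0,0,0],[-1.24,-0.12,0],0.8],[[0,0,0],[-1.65,-0.13,0],0.8],[[0,0,0],[-2.07,-0.12,0],0.8],[[0,0,0],[-2.48,-0.09,0],0.8],[[0,0,0],[-2.89,-0.04,0],0.8],[[0,0,0],[-3.3,0.03,0],0.8],[[0,0,0],[-3.71,0.11,0],0.8],[[0,0,0],[-4.11,0.21,0],0.8],[[0,0,0],[-4.5,0.33,0],0.8],[[0,0,0],[-4.9,0.47,0],0.8]
end cmd 540.2 -97.4 th -110.48810540469594
```

```bash
cat > fit.py <<'E'
import numpy as np
from scipy.optimize import least_squares
P=np.array([(668.6,-16),(664.3,-36.6),(653.3,-58.9),(626.6,-86.1),(620.8,-89.9),(609,-95.8),(588.6,-101.7)])
F=np.array([(.5,-.9),(2,-.2),(4,-1.8),(7.6,8),(6.3,5.6),(5,3.9),(1.5,2.5)])
for c in(0,.2,.4):   # finger compliance mm/N: knob = tcp + c*F
    Q=P+c*F
    r=least_squares(lambda v:np.hypot(*(Q-v).T)-95,(574,-8));print(c,r.x.round(1),r.fun.round(1))
E
python3 fit.py;python3 g.py 573.5 -7.8 589.2 -102.1 2.5 12
```

```text
0 [573.7  -7.5] [ 0.2  0.1 -0.3 -0.3 -0.1  0.1  0.4]
0.2 [574.3  -6.9] [-0.1  0.2  0.4 -0.6 -0.2  0.   0.4]
0.4 [574.8  -6.4] [-0.5  0.2  1.1 -0.9 -0.4  0.   0.4]
t 19.73 tcp [ 588.6 -101.7  163.6] Frad -2.2 Fcw -1.9 th -80.5 r 95.6
[[0,0,0],[-0.41,-0.05,0],0.8],[[0,0,0],[-0.83,-0.08,0],0.8],[[0,0,0],[-1.25,-0.09,0],0.8],[[0,0,0],[-1.66,-0.08,0],0.8],[[0,0,0],[-2.08,-0.06,0],0.8],[[0,0,0],[-2.49,-0.03,0],0.8],[[0,0,0],[-2.9,0.02,0],0.8],[[0,0,0],[-3.31,0.09,0],0.8],[[0,0,0],[-3.71,0.18,0],0.8],[[0,0,0],[-4.12,0.28,0],0.8],[[0,0,0],[-4.51,0.4,0],0.8],[[0,0,0],[-4.9,0.53,0],0.8]
end cmd 540.2 -96.8 th -110.54753089239539
```

```bash
python3 g.py 573.8 -7.2 589.2 -102.1 4 14
```

```text
t 19.73 tcp [ 588.6 -101.7  163.6] Frad -2.2 Fcw -1.9 th -80.8 r 96.1
[[0,0,0],[-0.67,-0.06,0],0.8],[[0,0,0],[-1.34,-0.08,0],0.8],[[0,0,0],[-2,-0.04,0],0.8],[[0,0,0],[-2.66,0.03,0],0.8],[[0,0,0],[-3.32,0.16,0],0.8],[[0,0,0],[-3.96,0.3,0],0.8],[[0,0,0],[-4.6,0.5,0],0.8],[[0,0,0],[-5.22,0.73,0],0.8],[[0,0,0],[-5.82,1.01,0],0.8],[[0,0,0],[-6.4,1.33,0],0.8],[[0,0,0],[-6.96,1.69,0],0.8],[[0,0,0],[-7.49,2.08,0],0.8],[[0,0,0],[-7.99,2.52,0],0.8],[[0,0,0],[-8.46,2.98,0],0.8]
end cmd 504.6 -72.3 th -136.7826137978044
```

```bash
python3 -m pendant '[[[0,0,0],[-0.4,-0.04,0],0.8],[[0,0,0],[-0.9,-0.07,0],0.8],[[0,0,0],[-1.34,-0.08,0],0.8],[[0,0,0],[-2,-0.04,0],0.8],[[0,0,0],[-2.66,0.03,0],0.8],[[0,0,0],[-3.32,0.16,0],0.8],[[0,0,0],[-3.96,0.3,0],0.8],[[0,0,0],[-4.6,0.5,0],0.8],[[0,0,0],[-5.22,0.73,0],0.8]]'
python3 g.py 573.8 -7.2 537 -94.8 4.5 17
```

```text
time_s: 20.85
tcp_pos: [0.5367, -0.0947, 0.1639]
eef_rot: [0.0, 1.0, -0.0, -0.0]
force: [1.2, -1.3, -3.6]
grip_width: 0.304
finger_force: 20.0
t 20.85 tcp [536.7 -94.7 163.9] Frad 0.8 Fcw -1.7 th -112.8 r 95.0
[[0,0,0],[-0.68,0.32,0],0.8],[[0,0,0],[-1.32,0.68,0],0.8],[[0,0,0],[-1.94,1.1,0],0.8],[[0,0,0],[-2.53,1.57,0],0.8],[[0,0,0],[-3.07,2.08,0],0.8],[[0,0,0],[-3.57,2.63,0],0.8],[[0,0,0],[-4.03,3.21,0],0.8],[[0,0,0],[-4.44,3.84,0],0.8],[[0,0,0],[-4.81,4.49,0],0.8],[[0,0,0],[-5.11,5.17,0],0.8],[[0,0,0],[-5.37,5.87,0],0.8],[[0,0,0],[-5.57,6.59,0],0.8],[[0,0,0],[-5.71,7.32,0],0.8],[[0,0,0],[-5.79,8.06,0],0.8],[[0,0,0],[-5.82,8.81,0],0.8],[[0,0,0],[-5.79,9.55,0],0.8],[[0,0,0],[-5.7,10.29,0],0.8]
end cmd 480.0 8.1 th -189.2868534699164
```

```bash
python3 -m pendant '[[[0,0,0],[-0.68,0.32,0],0.8],[[0,0,0],[-1.32,0.68,-0.02],0.8],[[0,0,0],[-1.94,1.1,-0.05],0.8],[[0,0,0],[-2.53,1.57,-0.05],0.8],[[0,0,0],[-3.07,2.08,-0.05],0.8],[[0,0,0],[-3.57,2.63,-0.05],0.8],[[0,0,0],[-4.03,3.21,-0.05],0.8],[[0,0,0],[-4.44,3.84,-0.05],0.8],[[0,0,0],[-4.81,4.49,-0.05],0.8],[[0,0,0],[-5.11,5.17,-0.05],0.8],[[0,0,0],[-5.37,5.87,-0.05],0.8],[[0,0,0],[-5.57,6.59,-0.05],0.8]]'
python3 g.py 573.8 -7.2 481.3 -28.9 4.5 18
```

```text
time_s: 22.35
tcp_pos: [0.4811, -0.0278, 0.1636]
eef_rot: [0.0, 1.0, 0.0, -0.0]
force: [-2.5, -2.2, 4.5]
grip_width: 0.297
finger_force: 20.8
t 22.35 tcp [481.1 -27.8 163.6] Frad 2.9 Fcw -1.5 th -166.8 r 95.0
[[0,0,0],[-0.14,0.73,0],0.8],[[0,0,0],[-0.23,1.47,0],0.8],[[0,0,0],[-0.25,2.22,0],0.8],[[0,0,0],[-0.22,2.96,0],0.8],[[0,0,0],[-0.13,3.7,0],0.8],[[0,0,0],[0.02,4.44,0],0.8],[[0,0,0],[0.23,5.15,0],0.8],[[0,0,0],[0.49,5.85,0],0.8],[[0,0,0],[0.81,6.53,0],0.8],[[0,0,0],[1.18,7.18,0],0.8],[[0,0,0],[1.59,7.79,0],0.8],[[0,0,0],[2.06,8.38,0],0.8],[[0,0,0],[2.57,8.92,0],0.8],[[0,0,0],[3.12,9.43,0],0.8],[[0,0,0],[3.71,9.88,0],0.8],[[0,0,0],[4.33,10.3,0],0.8],[[0,0,0],[4.98,10.66,0],0.8],[[0,0,0],[5.66,10.97,0],0.8]
end cmd 537.9 80.8 th -247.79746317902823
```

```bash
python3 -m pendant '[[[0,0,0],[-0.17,0.73,0],0.8],[[0,0,0],[-0.28,1.47,0.03],0.8],[[0,0,0],[-0.31,2.22,0.03],0.8],[[0,0,0],[-0.28,2.96,0.03],0.8],[[0,0,0],[-0.19,3.7,0.03],0.8],[[0,0,0],[-0.04,4.44,0.03],0.8],[[0,0,0],[0.17,5.15,0.03],0.8],[[0,0,0],[0.43,5.85,0.03],0.8],[[0,0,0],[0.75,6.53,0.03],0.8],[[0,0,0],[1.12,7.18,0.03],0.8],[[0,0,0],[1.53,7.79,0.03],0.8],[[0,0,0],[2,8.38,0.03],0.8],[[0,0,0],[2.51,8.92,0.03],0.8],[[0,0,0],[3.06,9.43,0.03],0.8]]'
python3 g.py 573.2 -7.2 511.9 65.4 4.5 18
```

```text
time_s: 24.1
tcp_pos: [0.5122, 0.0657, 0.1635]
eef_rot: [0.0, 1.0, -0.0, -0.0]
force: [2.5, -5.1, -2.9]
grip_width: 0.294
finger_force: 20.2
t 24.10 tcp [512.2  65.7 163.5] Frad -5.5 Fcw -1.4 th 130.2 r 95.0
[[0,0,0],[0.59,0.46,0],0.8],[[0,0,0],[1.21,0.87,0],0.8],[[0,0,0],[1.86,1.23,0],0.8],[[0,0,0],[2.54,1.54,0],0.8],[[0,0,0],[3.25,1.79,0],0.8],[[0,0,0],[3.96,1.99,0],0.8],[[0,0,0],[4.7,2.13,0],0.8],[[0,0,0],[5.44,2.21,0],0.8],[[0,0,0],[6.18,2.24,0],0.8],[[0,0,0],[6.93,2.21,0],0.8],[[0,0,0],[7.67,2.11,0],0.8],[[0,0,0],[8.4,1.96,0],0.8],[[0,0,0],[9.12,1.76,0],0.8],[[0,0,0],[9.82,1.5,0],0.8],[[0,0,0],[10.49,1.18,0],0.8],[[0,0,0],[11.14,0.81,0],0.8],[[0,0,0],[11.76,0.39,0],0.8],[[0,0,0],[12.34,-0.07,0],0.8]
end cmd 635.3 64.7 th 49.176162530684906
```

```bash
sed -i 's/(95-r0)/(94.7-r0)/' g.py; python3 g.py 573.5 -8.2 511.9 65.4 4.5 16
```

```text
t 24.10 tcp [512.2  65.7 163.5] Frad -5.5 Fcw -1.3 th 129.9 r 96.0
[[0,0,0],[0.61,0.44,0],0.8],[[0,0,0],[1.25,0.83,0],0.8],[[0,0,0],[1.92,1.17,0],0.8],[[0,0,0],[2.61,1.45,0],0.8],[[0,0,0],[3.32,1.68,0],0.8],[[0,0,0],[4.04,1.87,0],0.8],[[0,0,0],[4.77,2.01,0],0.8],[[0,0,0],[5.51,2.09,0],0.8],[[0,0,0],[6.25,2.11,0],0.8],[[0,0,0],[7,2.07,0],0.8],[[0,0,0],[7.73,1.98,0],0.8],[[0,0,0],[8.46,1.83,0],0.8],[[0,0,0],[9.18,1.62,0],0.8],[[0,0,0],[9.87,1.35,0],0.8],[[0,0,0],[10.54,1.03,0],0.8],[[0,0,0],[11.19,0.66,0],0.8]
end cmd 623.8 72.0 th 57.92786712748551
```

```bash
python3 -m pendant '[[[0,0,0],[0.61,0.42,0],0.8],[[0,0,0],[1.25,0.8,0],0.8],[[0,0,0],[1.92,1.14,0],0.8],[[0,0,0],[2.61,1.43,0],0.8],[[0,0,0],[3.32,1.68,0],0.8],[[0,0,0],[4.04,1.87,0],0.8],[[0,0,0],[4.77,2.01,0],0.8],[[0,0,0],[5.51,2.09,0],0.8],[[0,0,0],[6.25,2.11,0],0.8],[[0,0,0],[7,2.07,0],0.8],[[0,0,0],[7.73,1.98,0],0.8]]'
python3 g.py 573.5 -8.2 589.2 85.2 4.5 20
```

```text
time_s: 25.48
tcp_pos: [0.5901, 0.0858, 0.1638]
eef_rot: [0.0, 1.0, 0.0, 0.0]
force: [-0.7, 3.2, 2.4]
grip_width: 0.297
finger_force: 20.7
t 25.48 tcp [590.1  85.8 163.8] Frad 3.0 Fcw -1.2 th 80.5 r 94.7
[[0,0,0],[0.73,-0.15,0],0.8],[[0,0,0],[1.44,-0.36,0],0.8],[[0,0,0],[2.14,-0.63,0],0.8],[[0,0,0],[2.81,-0.94,0],0.8],[[0,0,0],[3.45,-1.31,0],0.8],[[0,0,0],[4.07,-1.73,0],0.8],[[0,0,0],[4.65,-2.2,0],0.8],[[0,0,0],[5.19,-2.71,0],0.8],[[0,0,0],[5.69,-3.26,0],0.8],[[0,0,0],[6.14,-3.85,0],0.8],[[0,0,0],[6.55,-4.47,0],0.8],[[0,0,0],[6.91,-5.12,0],0.8],[[0,0,0],[7.21,-5.8,0],0.8],[[0,0,0],[7.46,-6.5,0],0.8],[[0,0,0],[7.66,-7.22,0],0.8],[[0,0,0],[7.8,-7.95,0],0.8],[[0,0,0],[7.88,-8.69,0],0.8],[[0,0,0],[7.9,-9.43,0],0.8],[[0,0,0],[7.86,-10.17,0],0.8],[[0,0,0],[7.77,-10.91,0],0.8]
end cmd 666.9 -23.9 th -9.541885815294506
```

```bash
python3 -m pendant '[[[0,0,0],[0.73,-0.12,0],0.8],[[0,0,0],[1.44,-0.31,0],0.8],[[0,0,0],[2.14,-0.56,0],0.8],[[0,0,0],[2.82,-0.87,0],0.8],[[0,0,0],[3.47,-1.24,0],0.8],[[0,0,0],[4.09,-1.66,0],0.8],[[0,0,0],[4.67,-2.13,0],0.8],[[0,0,0],[5.21,-2.64,0],0.8],[[0,0,0],[5.71,-3.19,0],0.8],[[0,0,0],[6.17,-3.78,0],0.8],[[0,0,0],[6.58,-4.4,0],0.8],[[0,0,0],[6.94,-5.05,0],0.8],[[0,0,0],[7.24,-5.73,0],0.8],[[0,0,0],[7.49,-6.43,0],0.8],[[0,0,0],[7.69,-7.15,0],0.8]]'
python3 g.py 573.5 -7.5 666.1 13.7 4 12
```

```text
time_s: 27.35
tcp_pos: [0.6665, 0.0134, 0.1638]
eef_rot: [0.0, 1.0, -0.0, 0.0]
force: [1.3, 1.6, 3.3]
grip_width: 0.295
finger_force: 20.7
t 27.35 tcp [666.5  13.4 163.8] Frad 1.6 Fcw -1.3 th 12.9 r 95.0
[[0,0,0],[0.12,-0.65,0],0.8],[[0,0,0],[0.19,-1.31,0],0.8],[[0,0,0],[0.22,-1.97,0],0.8],[[0,0,0],[0.2,-2.63,0],0.8],[[0,0,0],[0.14,-3.29,0],0.8],[[0,0,0],[0.03,-3.94,0],0.8],[[0,0,0],[-0.12,-4.59,0],0.8],[[0,0,0],[-0.31,-5.22,0],0.8],[[0,0,0],[-0.55,-5.84,0],0.8],[[0,0,0],[-0.83,-6.43,0],0.8],[[0,0,0],[-1.15,-7.01,0],0.8],[[0,0,0],[-1.51,-7.57,0],0.8]
end cmd 651.0 -62.0 th -35.10483925063249
```

```bash
python3 -m pendant '[[[0,0,0],[0.12,-0.65,0],0.8],[[0,0,0],[0.19,-1.31,0.03],0.8],[[0,0,0],[0.22,-1.97,0.03],0.8],[[0,0,0],[0.2,-2.63,0.03],0.8],[[0,0,0],[0.14,-3.29,0.03],0.8],[[0,0,0],[0.03,-3.94,0.03],0.8],[[0,0,0],[-0.12,-4.59,0.03],0.8],[[0,0,0],[-0.31,-5.22,0.03],0.8],[[0,0,0],[-0.55,-5.84,0.03],0.8],[[0,0,0],[-0.83,-6.43,0.03],0.8],[[0,0,0],[-1.1,-6.93,0.03],0.8]]'
python3 g.py 573.5 -7.5 655.1 -55.6 1.8 20
```

```text
time_s: 28.72
tcp_pos: [0.655, -0.0559, 0.164]
eef_rot: [0.0, 1.0, -0.0, -0.0]
force: [3.5, -0.2, -0.1]
grip_width: 0.298
finger_force: 20.4
t 28.73 tcp [655.  -55.9 164. ] Frad 3.1 Fcw -1.6 th -30.5 r 94.7
[[0,0,0],[-0.16,-0.25,0],0.8],[[0,0,0],[-0.32,-0.5,0],0.8],[[0,0,0],[-0.49,-0.75,0],0.8],[[0,0,0],[-0.67,-0.98,0],0.8],[[0,0,0],[-0.85,-1.22,0],0.8],[[0,0,0],[-1.05,-1.44,0],0.8],[[0,0,0],[-1.25,-1.66,0],0.8],[[0,0,0],[-1.45,-1.88,0],0.8],[[0,0,0],[-1.67,-2.08,0],0.8],[[0,0,0],[-1.89,-2.28,0],0.8],[[0,0,0],[-2.11,-2.48,0],0.8],[[0,0,0],[-2.35,-2.66,0],0.8],[[0,0,0],[-2.58,-2.84,0],0.8],[[0,0,0],[-2.83,-3.01,0],0.8],[[0,0,0],[-3.07,-3.18,0],0.8],[[0,0,0],[-3.33,-3.33,0],0.8],[[0,0,0],[-3.59,-3.48,0],0.8],[[0,0,0],[-3.85,-3.62,0],0.8],[[0,0,0],[-4.12,-3.75,0],0.8],[[0,0,0],[-4.39,-3.88,0],0.8]
end cmd 611.2 -94.4 th -66.51768216294975
```

```bash
python3 -m pendant '[[[0,0,0],[-0.14,-0.26,0],0.8],[[0,0,0],[-0.28,-0.51,0],0.8],[[0,0,0],[-0.44,-0.76,0],0.8],[[0,0,0],[-0.61,-0.99,0],0.8],[[0,0,0],[-0.79,-1.23,0],0.8],[[0,0,0],[-0.99,-1.45,0],0.8],[[0,0,0],[-1.19,-1.67,0],0.8],[[0,0,0],[-1.4,-1.88,0],0.8],[[0,0,0],[-1.62,-2.08,0],0.8],[[0,0,0],[-1.84,-2.28,0],0.8]]'
python3 g.py 574 -7.5 636.7 -78.4 1.6 20
```

```text
time_s: 29.98
tcp_pos: [0.6372, -0.0777, 0.164]
eef_rot: [0.0, 1.0, 0.001, 0.0]
force: [4.7, 1.0, -2.1]
grip_width: 0.3
finger_force: 20.4
t 29.98 tcp [637.2 -77.7 164. ] Frad 2.3 Fcw -4.2 th -48.5 r 94.6
[[0,0,0],[-0.2,-0.17,0],0.8],[[0,0,0],[-0.4,-0.34,0],0.8],[[0,0,0],[-0.61,-0.5,0],0.8],[[0,0,0],[-0.83,-0.66,0],0.8],[[0,0,0],[-1.04,-0.81,0],0.8],[[0,0,0],[-1.27,-0.95,0],0.8],[[0,0,0],[-1.49,-1.09,0],0.8],[[0,0,0],[-1.72,-1.22,0],0.8],[[0,0,0],[-1.96,-1.34,0],0.8],[[0,0,0],[-2.19,-1.46,0],0.8],[[0,0,0],[-2.44,-1.57,0],0.8],[[0,0,0],[-2.68,-1.67,0],0.8],[[0,0,0],[-2.92,-1.77,0],0.8],[[0,0,0],[-3.17,-1.86,0],0.8],[[0,0,0],[-3.42,-1.94,0],0.8],[[0,0,0],[-3.68,-2.02,0],0.8],[[0,0,0],[-3.93,-2.09,0],0.8],[[0,0,0],[-4.19,-2.15,0],0.8],[[0,0,0],[-4.45,-2.2,0],0.8],[[0,0,0],[-4.71,-2.25,0],0.8]
end cmd 589.6 -100.9 th -80.51225113634901
```

Bite begins here; easing through at 0.22 rad/s.

```bash
python3 -m pendant '[[[0,0,0],[-0.2,-0.17,0],0.8],[[0,0,0],[-0.4,-0.34,0],0.8],[[0,0,0],[-0.61,-0.5,0],0.8],[[0,0,0],[-0.83,-0.66,0],0.8],[[0,0,0],[-1.04,-0.81,0],0.8],[[0,0,0],[-1.27,-0.95,0],0.8],[[0,0,0],[-1.49,-1.09,0],0.8]]'
python3 -m pendant '[[[0,0,0],[-0.23,-0.13,0],0.8],[[0,0,0],[-0.47,-0.25,0],0.8],[[0,0,0],[-0.7,-0.37,0],0.8],[[0,0,0],[-0.95,-0.48,0],0.8],[[0,0,0],[-1.19,-0.58,0],0.8],[[0,0,0],[-1.43,-0.67,0],0.8],[[0,0,0],[-1.68,-0.76,0],0.8],[[0,0,0],[-1.93,-0.84,0],0.8],[[0,0,0],[-2.19,-0.92,0],0.8],[[0,0,0],[-2.44,-0.99,0],0.8],[[0,0,0],[-2.7,-1.05,0],0.8]]'
python3 g.py 573.8 -7.5 594.8 -99.8 4.5 20
```

```text
time_s: 30.85
tcp_pos: [0.6239, -0.0874, 0.1641]
eef_rot: [-0.0, 1.0, 0.002, 0.002]
force: [9.6, 4.3, -4.8]
grip_width: 0.3
finger_force: 20.2
time_s: 32.22
tcp_pos: [0.5943, -0.0999, 0.1639]
eef_rot: [0.001, 1.0, -0.0, -0.0]
force: [2.3, -1.8, -1.5]
grip_width: 0.293
finger_force: 20.4
t 32.23 tcp [594.3 -99.9 163.9] Frad 2.3 Fcw -1.9 th -77.2 r 94.7
[[0,0,0],[-0.73,-0.14,0],0.8],[[0,0,0],[-1.47,-0.22,0],0.8],[[0,0,0],[-2.21,-0.24,0],0.8],[[0,0,0],[-2.96,-0.2,0],0.8],[[0,0,0],[-3.69,-0.11,0],0.8],[[0,0,0],[-4.42,0.05,0],0.8],[[0,0,0],[-5.13,0.26,0],0.8],[[0,0,0],[-5.83,0.52,0],0.8],[[0,0,0],[-6.5,0.84,0],0.8],[[0,0,0],[-7.14,1.21,0],0.8],[[0,0,0],[-7.76,1.64,0],0.8],[[0,0,0],[-8.34,2.1,0],0.8],[[0,0,0],[-8.88,2.61,0],0.8],[[0,0,0],[-9.37,3.17,0],0.8],[[0,0,0],[-9.83,3.76,0],0.8],[[0,0,0],[-10.23,4.38,0],0.8],[[0,0,0],[-10.59,5.03,0],0.8],[[0,0,0],[-10.89,5.71,0],0.8],[[0,0,0],[-11.14,6.41,0],0.8],[[0,0,0],[-11.33,7.13,0],0.8]
end cmd 481.5 -28.5 th -167.1823194894833
```

```bash
python3 -m pendant '[[[0,0,0],[-0.5,-0.12,0],0.8],[[0,0,0],[-1.1,-0.21,0],0.8],[[0,0,0],[-1.8,-0.25,0],0.8],[[0,0,0],[-2.5,-0.25,0],0.8],[[0,0,0],[-3.25,-0.19,0],0.8],[[0,0,0],[-3.99,-0.07,0],0.8],[[0,0,0],[-4.72,0.12,0],0.8],[[0,0,0],[-5.43,0.35,0],0.8],[[0,0,0],[-6.13,0.63,0],0.8],[[0,0,0],[-6.8,0.97,0],0.8],[[0,0,0],[-7.44,1.36,0],0.8],[[0,0,0],[-8.06,1.82,0],0.8],[[0,0,0],[-8.64,2.3,0],0.8],[[0,0,0],[-9.18,2.83,0],0.8],[[0,0,0],[-9.68,3.42,0],0.8],[[0,0,0],[-10.11,4.03,0],0.8],[[0,0,0],[-10.5,4.67,0],0.8],[[0,0,0],[-10.85,5.35,0],0.8],[[0,0,0],[-11.14,6.05,0],0.8],[[0,0,0],[-11.36,6.77,0],0.8]]'
python3 g.py 573.2 -7.5 481.2 -32.1 4.5 20
```

```text
time_s: 34.72
tcp_pos: [0.4817, -0.0314, 0.1639]
eef_rot: [0.0, 1.0, 0.0, 0.0]
force: [5.0, 0.7, -9.9]
grip_width: 0.298
finger_force: 20.3
t 34.73 tcp [481.7 -31.4 163.9] Frad -5.0 Fcw -0.6 th -165.0 r 95.2
[[0,0,0],[-0.15,0.73,0],0.8],[[0,0,0],[-0.25,1.47,0],0.8],[[0,0,0],[-0.29,2.22,0],0.8],[[0,0,0],[-0.27,2.96,0],0.8],[[0,0,0],[-0.19,3.7,0],0.8],[[0,0,0],[-0.06,4.43,0],0.8],[[0,0,0],[0.12,5.15,0],0.8],[[0,0,0],[0.36,5.86,0],0.8],[[0,0,0],[0.65,6.54,0],0.8],[[0,0,0],[1,7.2,0],0.8],[[0,0,0],[1.4,7.83,0],0.8],[[0,0,0],[1.84,8.42,0],0.8],[[0,0,0],[2.33,8.98,0],0.8],[[0,0,0],[2.87,9.5,0],0.8],[[0,0,0],[3.44,9.98,0],0.8],[[0,0,0],[4.05,10.4,0],0.8],[[0,0,0],[4.69,10.78,0],0.8],[[0,0,0],[5.35,11.11,0],0.8],[[0,0,0],[6.04,11.39,0],0.8],[[0,0,0],[6.75,11.61,0],0.8]
end cmd 548.7 84.0 th -255.02982756565646
```

```bash
python3 -m pendant '[[[0,0,0],[-0.08,0.73,-0.05],0.8],[[0,0,0],[-0.14,1.47,-0.1],0.8],[[0,0,0],[-0.18,2.22,-0.1],0.8],[[0,0,0],[-0.16,2.96,-0.1],0.8],[[0,0,0],[-0.08,3.7,-0.1],0.8],[[0,0,0],[0.05,4.42,-0.1],0.8],[[0,0,0],[0.23,5.13,-0.1],0.8],[[0,0,0],[0.47,5.83,-0.1],0.8]]'
python3 g.py 573.9 -7.8 485.9 26.2 4.5 20
```

```text
time_s: 35.72
tcp_pos: [0.4855, 0.0272, 0.1636]
eef_rot: [0.0, 1.0, 0.0, -0.0]
force: [-2.9, -0.5, 6.0]
grip_width: 0.294
finger_force: 21.7
t 35.73 tcp [485.5  27.2 163.6] Frad 2.5 Fcw -1.5 th 158.9 r 94.3
[[0,0,0],[0.29,0.68,0],0.8],[[0,0,0],[0.63,1.34,0],0.8],[[0,0,0],[1.02,1.97,0],0.8],[[0,0,0],[1.46,2.57,0],0.8],[[0,0,0],[1.94,3.13,0],0.8],[[0,0,0],[2.48,3.65,0],0.8],[[0,0,0],[3.05,4.13,0],0.8],[[0,0,0],[3.66,4.55,0],0.8],[[0,0,0],[4.3,4.93,0],0.8],[[0,0,0],[4.97,5.26,0],0.8],[[0,0,0],[5.66,5.53,0],0.8],[[0,0,0],[6.37,5.75,0],0.8],[[0,0,0],[7.09,5.92,0],0.8],[[0,0,0],[7.83,6.02,0],0.8],[[0,0,0],[8.57,6.07,0],0.8],[[0,0,0],[9.32,6.06,0],0.8],[[0,0,0],[10.06,5.99,0],0.8],[[0,0,0],[10.79,5.86,0],0.8],[[0,0,0],[11.51,5.67,0],0.8],[[0,0,0],[12.21,5.43,0],0.8]
end cmd 608.0 80.5 th 68.8752808539275
```

```bash
python3 -m pendant '[[[0,0,0],[0.27,0.68,0.02],0.8],[[0,0,0],[0.6,1.34,0.04],0.8],[[0,0,0],[0.99,1.97,0.04],0.8],[[0,0,0],[1.43,2.58,0.04],0.8],[[0,0,0],[1.92,3.15,0.04],0.8],[[0,0,0],[2.46,3.67,0.04],0.8],[[0,0,0],[3.03,4.14,0.04],0.8],[[0,0,0],[3.65,4.57,0.04],0.8],[[0,0,0],[4.29,4.95,0.04],0.8],[[0,0,0],[4.96,5.28,0.04],0.8],[[0,0,0],[5.65,5.55,0.04],0.8],[[0,0,0],[6.36,5.77,0.04],0.8]]'
python3 g.py 573.9 -7.6 549.5 83.9 4.5 20
```

```text
time_s: 37.22
tcp_pos: [0.5504, 0.0847, 0.1636]
eef_rot: [0.0, 1.0, 0.0, 0.0]
force: [-1.3, 0.6, 4.5]
grip_width: 0.299
finger_force: 21.6
t 37.23 tcp [550.4  84.7 163.6] Frad 0.9 Fcw -1.1 th 104.9 r 94.7
[[0,0,0],[0.73,0.16,0],0.8],[[0,0,0],[1.46,0.27,0],0.8],[[0,0,0],[2.2,0.32,0],0.8],[[0,0,0],[2.95,0.31,0],0.8],[[0,0,0],[3.69,0.24,0],0.8],[[0,0,0],[4.42,0.11,0],0.8],[[0,0,0],[5.14,-0.07,0],0.8],[[0,0,0],[5.84,-0.31,0],0.8],[[0,0,0],[6.53,-0.61,0],0.8],[[0,0,0],[7.18,-0.95,0],0.8],[[0,0,0],[7.81,-1.35,0],0.8],[[0,0,0],[8.41,-1.8,0],0.8],[[0,0,0],[8.97,-2.29,0],0.8],[[0,0,0],[9.49,-2.82,0],0.8],[[0,0,0],[9.96,-3.39,0],0.8],[[0,0,0],[10.39,-4,0],0.8],[[0,0,0],[10.77,-4.64,0],0.8],[[0,0,0],[11.1,-5.31,0],0.8],[[0,0,0],[11.37,-6,0],0.8],[[0,0,0],[11.59,-6.71,0],0.8]
end cmd 665.4 16.8 th 14.931417178137536
```

```bash
python3 -m pendant '[[[0,0,0],[0.73,0.17,0.02],0.8],[[0,0,0],[1.46,0.28,0.02],0.8],[[0,0,0],[2.2,0.33,0.02],0.8],[[0,0,0],[2.95,0.32,0.02],0.8],[[0,0,0],[3.69,0.25,0.02],0.8],[[0,0,0],[4.42,0.13,0.02],0.8],[[0,0,0],[5.14,-0.05,0.02],0.8],[[0,0,0],[5.84,-0.29,0.02],0.8],[[0,0,0],[6.53,-0.59,0.02],0.8],[[0,0,0],[7.18,-0.93,0.02],0.8],[[0,0,0],[7.81,-1.33,0.02],0.8],[[0,0,0],[8.41,-1.78,0.02],0.8]]'
python3 -m pendant '[[[0,0,0],[0.56,-0.5,0],0.8],[[0,0,0],[1.08,-1.03,0],0.8],[[0,0,0],[1.55,-1.6,0],0.8],[[0,0,0],[1.98,-2.21,0],0.8],[[0,0,0],[2.36,-2.85,0],0.8],[[0,0,0],[2.69,-3.52,0],0.8],[[0,0,0],[2.96,-4.21,0],0.8],[[0,0,0],[3.18,-4.92,0],0.8]]'
python3 g.py 573.9 -7.6 665.4 16.9 4.5 10
```

```text
time_s: 38.72
tcp_pos: [0.6342, 0.0661, 0.1636]
eef_rot: [0.0, 1.0, 0.0, 0.0]
force: [-1.3, 2.0, 4.6]
grip_width: 0.296
finger_force: 21.5
time_s: 39.72
tcp_pos: [0.6658, 0.0167, 0.1636]
eef_rot: [0.0, 1.0, -0.0, 0.0]
force: [1.1, 1.8, 5.0]
grip_width: 0.297
finger_force: 21.5
t 39.73 tcp [665.8  16.7 163.6] Frad 1.5 Fcw -1.5 th 15.0 r 94.7
[[0,0,0],[0.16,-0.73,0],0.8],[[0,0,0],[0.27,-1.46,0],0.8],[[0,0,0],[0.32,-2.2,0],0.8],[[0,0,0],[0.31,-2.95,0],0.8],[[0,0,0],[0.24,-3.69,0],0.8],[[0,0,0],[0.11,-4.42,0],0.8],[[0,0,0],[-0.07,-5.14,0],0.8],[[0,0,0],[-0.31,-5.85,0],0.8],[[0,0,0],[-0.6,-6.53,0],0.8],[[0,0,0],[-0.95,-7.19,0],0.8]
end cmd 655.9 -55.0 th -30.010137640318213
```

```bash
python3 -m pendant '[[[0,0,0],[0.17,-0.73,0.02],0.8],[[0,0,0],[0.29,-1.46,0.03],0.8],[[0,0,0],[0.34,-2.2,0.03],0.8],[[0,0,0],[0.33,-2.95,0.03],0.8],[[0,0,0],[0.27,-3.69,0.03],0.8],[[0,0,0],[0.14,-4.42,0.03],0.8],[[0,0,0],[-0.04,-5.14,0.03],0.8],[[0,0,0],[-0.28,-5.85,0.03],0.8],[[0,0,0],[-0.57,-6.53,0.03],0.8],[[0,0,0],[-0.92,-7.19,0.03],0.8]]'
python3 g.py 574.1 -7.6 656.2 -55 1.6 20
```

```text
time_s: 40.98
tcp_pos: [0.656, -0.0552, 0.1637]
eef_rot: [0.0, 1.0, -0.0, -0.0]
force: [1.5, 0.8, 1.0]
grip_width: 0.299
finger_force: 21.2
t 40.98 tcp [656.  -55.2 163.7] Frad 0.9 Fcw -1.5 th -30.0 r 94.8
[[0,0,0],[-0.14,-0.23,0],0.8],[[0,0,0],[-0.28,-0.45,0],0.8],[[0,0,0],[-0.43,-0.67,0],0.8],[[0,0,0],[-0.59,-0.88,0],0.8],[[0,0,0],[-0.75,-1.09,0],0.8],[[0,0,0],[-0.91,-1.3,0],0.8],[[0,0,0],[-1.08,-1.5,0],0.8],[[0,0,0],[-1.26,-1.69,0],0.8],[[0,0,0],[-1.44,-1.89,0],0.8],[[0,0,0],[-1.63,-2.07,0],0.8],[[0,0,0],[-1.82,-2.25,0],0.8],[[0,0,0],[-2.02,-2.43,0],0.8],[[0,0,0],[-2.22,-2.6,0],0.8],[[0,0,0],[-2.43,-2.76,0],0.8],[[0,0,0],[-2.64,-2.92,0],0.8],[[0,0,0],[-2.86,-3.07,0],0.8],[[0,0,0],[-3.08,-3.22,0],0.8],[[0,0,0],[-3.3,-3.36,0],0.8],[[0,0,0],[-3.53,-3.49,0],0.8],[[0,0,0],[-3.76,-3.62,0],0.8]
end cmd 618.6 -91.2 th -61.99976074917065
```

```bash
python3 -m pendant '[[[0,0,0],[-0.14,-0.23,0],0.8],[[0,0,0],[-0.28,-0.45,0],0.8],[[0,0,0],[-0.43,-0.67,0],0.8],[[0,0,0],[-0.59,-0.88,0],0.8],[[0,0,0],[-0.75,-1.09,0],0.8],[[0,0,0],[-0.91,-1.3,0],0.8],[[0,0,0],[-1.08,-1.5,0],0.8],[[0,0,0],[-1.26,-1.69,0],0.8],[[0,0,0],[-1.44,-1.89,0],0.8],[[0,0,0],[-1.63,-2.07,0],0.8]]'
python3 g.py 574.1 -7.6 639.9 -75.7 1.2 20
```

```text
time_s: 42.22
tcp_pos: [0.6401, -0.0753, 0.1638]
eef_rot: [0.0, 1.0, 0.0, 0.0]
force: [1.5, 0.3, -0.9]
grip_width: 0.298
finger_force: 21.1
t 42.23 tcp [640.1 -75.3 163.8] Frad 0.8 Fcw -1.2 th -46.0 r 94.7
[[0,0,0],[-0.14,-0.14,0],0.8],[[0,0,0],[-0.29,-0.27,0],0.8],[[0,0,0],[-0.44,-0.4,0],0.8],[[0,0,0],[-0.59,-0.53,0],0.8],[[0,0,0],[-0.75,-0.65,0],0.8],[[0,0,0],[-0.91,-0.77,0],0.8],[[0,0,0],[-1.07,-0.89,0],0.8],[[0,0,0],[-1.23,-1,0],0.8],[[0,0,0],[-1.39,-1.11,0],0.8],[[0,0,0],[-1.56,-1.22,0],0.8],[[0,0,0],[-1.73,-1.32,0],0.8],[[0,0,0],[-1.9,-1.42,0],0.8],[[0,0,0],[-2.07,-1.52,0],0.8],[[0,0,0],[-2.25,-1.61,0],0.8],[[0,0,0],[-2.43,-1.7,0],0.8],[[0,0,0],[-2.61,-1.79,0],0.8],[[0,0,0],[-2.79,-1.87,0],0.8],[[0,0,0],[-2.97,-1.94,0],0.8],[[0,0,0],[-3.15,-2.02,0],0.8],[[0,0,0],[-3.34,-2.09,0],0.8]
end cmd 606.5 -96.6 th -69.98407270063527
```

```bash
python3 -m pendant '[[[0,0,0],[-0.14,-0.14,0],0.8],[[0,0,0],[-0.29,-0.27,0],0.8],[[0,0,0],[-0.44,-0.4,0],0.8],[[0,0,0],[-0.59,-0.53,0],0.8],[[0,0,0],[-0.75,-0.65,0],0.8],[[0,0,0],[-0.91,-0.77,0],0.8],[[0,0,0],[-1.07,-0.89,0],0.8],[[0,0,0],[-1.23,-1,0],0.8],[[0,0,0],[-1.39,-1.11,0],0.8]]'
python3 -m pendant '[[[0,0,0],[-0.17,-0.11,0],0.8],[[0,0,0],[-0.34,-0.21,0],0.8],[[0,0,0],[-0.51,-0.31,0],0.8],[[0,0,0],[-0.7,-0.42,0],0.8],[[0,0,0],[-0.95,-0.55,0],0.8],[[0,0,0],[-1.2,-0.67,0],0.8],[[0,0,0],[-1.45,-0.79,0],0.8],[[0,0,0],[-1.7,-0.89,0],0.8],[[0,0,0],[-1.95,-0.98,0],0.8],[[0,0,0],[-2.2,-1.08,0],0.8],[[0,0,0],[-2.48,-1.17,0],0.8],[[0,0,0],[-2.78,-1.27,0],0.8]]'
python3 g.py 573.9 -7.6 598.2 -99.5 4.5 16
```

```text
time_s: 43.35
tcp_pos: [0.6274, -0.0854, 0.164]
eef_rot: [-0.0, 1.0, 0.001, 0.001]
force: [6.7, 4.6, -5.2]
grip_width: 0.297
finger_force: 20.8
time_s: 44.85
tcp_pos: [0.5977, -0.0994, 0.1638]
eef_rot: [0.0, 1.0, -0.0, -0.0]
force: [1.7, 1.4, -2.0]
grip_width: 0.297
finger_force: 20.9
t 44.85 tcp [597.7 -99.4 163.8] Frad -0.9 Fcw -2.0 th -75.2 r 95.1
[[0,0,0],[-0.73,-0.16,0],0.8],[[0,0,0],[-1.47,-0.25,0],0.8],[[0,0,0],[-2.21,-0.29,0],0.8],[[0,0,0],[-2.96,-0.27,0],0.8],[[0,0,0],[-3.7,-0.19,0],0.8],[[0,0,0],[-4.43,-0.07,0],0.8],[[0,0,0],[-5.15,0.12,0],0.8],[[0,0,0],[-5.85,0.36,0],0.8],[[0,0,0],[-6.54,0.66,0],0.8],[[0,0,0],[-7.19,1,0],0.8],[[0,0,0],[-7.82,1.4,0],0.8],[[0,0,0],[-8.41,1.85,0],0.8],[[0,0,0],[-8.97,2.34,0],0.8],[[0,0,0],[-9.49,2.88,0],0.8],[[0,0,0],[-9.96,3.45,0],0.8],[[0,0,0],[-10.39,4.06,0],0.8]
end cmd 494.3 -58.9 th -147.18894377274728
```

```bash
python3 -m pendant '[[[0,0,0],[-0.4,-0.09,0],0.8],[[0,0,0],[-0.9,-0.18,0],0.8],[[0,0,0],[-1.47,-0.25,0],0.8],[[0,0,0],[-2.21,-0.29,0],0.8],[[0,0,0],[-2.96,-0.27,0],0.8],[[0,0,0],[-3.7,-0.19,-0.01],0.8],[[0,0,0],[-4.43,-0.07,-0.02],0.8],[[0,0,0],[-5.15,0.12,-0.03],0.8],[[0,0,0],[-5.85,0.36,-0.03],0.8],[[0,0,0],[-6.54,0.66,-0.03],0.8],[[0,0,0],[-7.19,1,-0.03],0.8],[[0,0,0],[-7.82,1.4,-0.03],0.8],[[0,0,0],[-8.41,1.85,-0.03],0.8],[[0,0,0],[-8.97,2.34,-0.03],0.8],[[0,0,0],[-9.49,2.88,-0.03],0.8],[[0,0,0],[-9.96,3.45,-0.03],0.8],[[0,0,0],[-10.39,4.06,-0.03],0.8]]'
python3 g.py 573.9 -7.6 494.3 -58.9 3.2 11
```

```text
time_s: 46.98
tcp_pos: [0.4939, -0.0583, 0.1637]
eef_rot: [0.0, 1.0, -0.0, -0.0]
force: [-3.1, -3.8, 5.0]
grip_width: 0.301
finger_force: 21.6
t 46.98 tcp [493.9 -58.3 163.7] Frad 4.7 Fcw -1.6 th -147.2 r 94.7
[[0,0,0],[-0.27,0.45,0],0.8],[[0,0,0],[-0.52,0.92,0],0.8],[[0,0,0],[-0.74,1.4,0],0.8],[[0,0,0],[-0.94,1.89,0],0.8],[[0,0,0],[-1.11,2.39,0],0.8],[[0,0,0],[-1.24,2.9,0],0.8],[[0,0,0],[-1.35,3.42,0],0.8],[[0,0,0],[-1.44,3.94,0],0.8],[[0,0,0],[-1.49,4.47,0],0.8],[[0,0,0],[-1.51,5,0],0.8],[[0,0,0],[-1.5,5.53,0],0.8]
end cmd 479.3 -3.6 th -182.39933856623702
```

Last arc to the drawer, 0.7 mm further out.

```bash
python3 -m pendant '[[[0,0,0],[-0.3,0.44,0],0.8],[[0,0,0],[-0.56,0.9,0.02],0.8],[[0,0,0],[-0.8,1.38,0.02],0.8],[[0,0,0],[-1,1.87,0.02],0.8],[[0,0,0],[-1.17,2.38,0.02],0.8],[[0,0,0],[-1.31,2.9,0.02],0.8],[[0,0,0],[-1.42,3.42,0.02],0.8],[[0,0,0],[-1.51,3.94,0.02],0.8],[[0,0,0],[-1.56,4.47,0.02],0.8],[[0,0,0],[-1.57,4.95,0.02],0.8],[[0,0,0],[-1.56,5.3,0.02],0.8],[[0,0,0],[-1.56,5.4,0.02],0.8],[[0,0,0],[-1.56,5.4,0.02],0.8]]'
python3 g.py 573.9 -7.6 478.7 -4.9 3.2 1
```

```text
time_s: 48.6
tcp_pos: [0.4788, -0.0044, 0.1637]
eef_rot: [0.0, 1.0, 0.0, -0.0]
force: [-0.3, 0.1, -0.8]
grip_width: 0.298
finger_force: 21.2
t 48.60 tcp [478.8  -4.4 163.7] Frad 0.3 Fcw 0.1 th 178.4 r 95.2
[[0,0,0],[0.04,0.53,0],0.8]
end cmd 479.1 0.4 th 175.17545014075955
```

```bash
python3 -m pendant '[[[0,0,0],[0,0,0],0.65],[[0,0,0],[0,0,0],0.5],[[0,0,0],[0,0,0],0.2],[[0,0,0],[0,0,0],0],[[0,0,0],[0,0,0],0],[[0,0,0],[0,0,3],0],[[0,0,0],[0,0,8],0],[[0,0,0],[0,0,13],0],[[0,0,0],[3,0,16],0],[[0,0,0],[6,0,16.5],0],[[0,0,0],[6,0,16.5],0],[[0,0,0],[6,0,16.5],0]]'
python3 - <<'E'
from h import *
i=ctrl.grab_frame("wrist");cv2.imwrite("pics/w7.png",cv2.resize(i,(768,576)))
E
```

```text
time_s: 50.1
tcp_pos: [0.538, -0.0045, 0.3281]
eef_rot: [0.0, 1.0, 0.0, -0.001]
force: [-0.5, 0.0, -0.7]
grip_width: 1.001
finger_force: 0.0
```

View pics/w7.png

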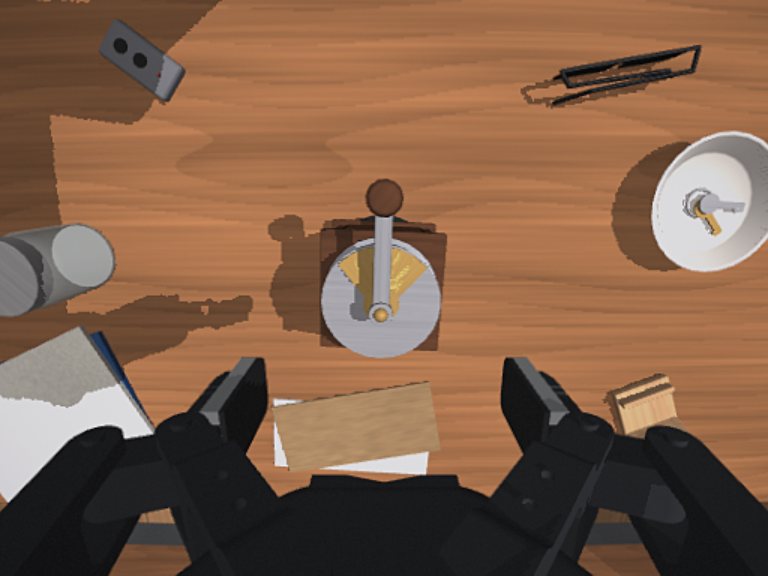

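The handle stands over the drawer, with the knob at (384,197) and the hub at (380,315). The shutter is shut under it, and nothing else has moved.

```bash
python3 -c "
from rig import ctrl;print(ctrl.finish_job())"
```

```text
the job is handed in; nothing more can be done
None
```

I closed the shutter, cranked the mill round until the handle stood over the drawer (about 12.57 rad), let go and handed the job in at about 50 s; the rig returned no verdict.

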